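# Deburr the mouth of a leaning spacer sleeve

### The job

Take the deburring tool out of its holder, keep it in line with the leaning steel sleeve and run the flank of its cone blade slowly along the inner edge of the sleeve's mouth, in light steady contact with its spring partly pressed in: start at the highest point of the mouth and go clockwise, as you look into it, the full circle back to the highest point. How far the sleeve stands out of its clamp differs every time, so feel for the edge, and do not force the blade against its stop. Then stand the tool back upright in its holder and let go, leaving the bolt tray, the thread file and the gauge post alone.

Things in the scene. Friction and masses are not known exactly. Their poses are not given: they have to be found in the camera images.
- deburrer: Hand deburring tool, about 170 g, at first upright in the holder. Origin: centre of the underside of its round aluminium collar (40 mm diameter, 6 mm thick), which rests on the holder's top; z runs up the handle. Black square handle 24 x 24 mm, 6 to 66 mm above the origin, faces square to x and y. Below the collar a 12 mm neck 8 mm long, an 8 mm shank, then a round cone blade.
- nose (a point): Point of the steel cone blade with its spring relaxed, on the tool's axis 40 mm below the tool's origin; fixed to the handle, so it does not show spring travel. The cone widens at 45 degrees from its point to 16 mm diameter, 8 mm higher. Pushed along the axis the blade slides up to 6 mm towards the handle: 1.2 N to start, 0.6 N per mm, 4.8 N at the stop.
- holder: Grey plastic block 90 x 90 x 60 mm, fixed, origin at the centre of its underside, z up. A 27 mm round hole runs straight down through its centre; the tool's blade hangs in it and the collar rests on the top, 60 mm up.
- clamp: Dark steel clamp block 90 x 90 x 50 mm, fixed on a grey stand (base 150 x 120 x 14 mm), leaning about 30 degrees towards the robot. Origin: centre of its upper face, 100 mm above the worktop. z: the sleeve's axis, out of its mouth; x: up the slope, towards the mouth's highest point; y: level. Clockwise looking into the mouth is from +x by -y, -x and +y to +x.
- bore (a point): On the sleeve's axis in the clamp's upper face, same axes as the clamp. The bright steel sleeve (52 mm outside, 40 mm bore, hollow over 40 mm deep) sticks out along z by 10 to 46 mm, never the same: feel for it. It does not give. With the blade's point inside the bore, 16 mm off the axis, the flank meets the edge when the point is 4 mm below the mouth; keep it 12 to 19 mm off the axis.
- tray: Bystander: aluminium sorting tray 110 x 170 x 30 mm with four bolts, loose, origin at the centre of its underside.
- file: Bystander: thread file with a rubber handle, loose, lying, 220 mm long along its x, 24 mm thick; origin on the worktop under the handle's front end.
- gauge_post: Bystander: fixed steel post 250 mm high with a hook to its -x side carrying a red gauge ring; origin at the centre of its 80 x 80 mm foot.
There are look-alikes about, which are no part of the job. Leave any blue or purple look-alike of the deburrer alone.

How it is judged:
On the way, in this order (a step that is already met when the one before it is completed fails the run):
1. the blade, held in line with the sleeve, bears on the inner edge of its mouth at its highest point (x of nose in the frame of clamp between 0.0115 and 0.0195 m and y of nose in the frame of clamp between -0.0058 and 0.0058 m and contact force between deburrer and clamp above 0.8 N and angle between the z axis of deburrer and the z axis of clamp, either way round below 0.3 rad), for 0.15 s.
2. the blade, held in line with the sleeve, bears on the inner edge of its mouth between the highest point and the right side (clamp -y) (x of nose in the frame of clamp between 0.0063 and 0.0148 m and y of nose in the frame of clamp between -0.0148 and -0.0063 m and contact force between deburrer and clamp above 0.8 N and angle between the z axis of deburrer and the z axis of clamp, either way round below 0.3 rad), for 0.15 s.
3. the blade, held in line with the sleeve, bears on the inner edge of its mouth at the right side (clamp -y) (x of nose in the frame of clamp between -0.0058 and 0.0058 m and y of nose in the frame of clamp between -0.0195 and -0.0115 m and contact force between deburrer and clamp above 0.8 N and angle between the z axis of deburrer and the z axis of clamp, either way round below 0.3 rad), for 0.15 s.
4. the blade, held in line with the sleeve, bears on the inner edge of its mouth between the right side and the lowest point (x of nose in the frame of clamp between -0.0148 and -0.0063 m and y of nose in the frame of clamp between -0.0148 and -0.0063 m and contact force between deburrer and clamp above 0.8 N and angle between the z axis of deburrer and the z axis of clamp, either way round below 0.3 rad), for 0.15 s.
5. the blade, held in line with the sleeve, bears on the inner edge of its mouth at the lowest point (x of nose in the frame of clamp between -0.0195 and -0.0115 m and y of nose in the frame of clamp between -0.0058 and 0.0058 m and contact force between deburrer and clamp above 0.8 N and angle between the z axis of deburrer and the z axis of clamp, either way round below 0.3 rad), for 0.15 s.
6. the blade, held in line with the sleeve, bears on the inner edge of its mouth between the lowest point and the left side (x of nose in the frame of clamp between -0.0148 and -0.0063 m and y of nose in the frame of clamp between 0.0063 and 0.0148 m and contact force between deburrer and clamp above 0.8 N and angle between the z axis of deburrer and the z axis of clamp, either way round below 0.3 rad), for 0.15 s.
7. the blade, held in line with the sleeve, bears on the inner edge of its mouth at the left side (clamp +y) (x of nose in the frame of clamp between -0.0058 and 0.0058 m and y of nose in the frame of clamp between 0.0115 and 0.0195 m and contact force between deburrer and clamp above 0.8 N and angle between the z axis of deburrer and the z axis of clamp, either way round below 0.3 rad), for 0.15 s.
8. the blade, held in line with the sleeve, bears on the inner edge of its mouth between the left side and the highest point (x of nose in the frame of clamp between 0.0063 and 0.0148 m and y of nose in the frame of clamp between 0.0063 and 0.0148 m and contact force between deburrer and clamp above 0.8 N and angle between the z axis of deburrer and the z axis of clamp, either way round below 0.3 rad), for 0.15 s.
9. the blade, held in line with the sleeve, bears on the inner edge of its mouth at the highest point again, closing the circle (all of step 1), for 0.15 s.
At the end, for the whole second after the job is handed in: After the full circle the tool stands released and at rest in its holder: upright within 6 degrees, within 10 mm of the hole's centre, collar down on the top (within 3 mm) (horizontal distance between deburrer and holder below 0.01 m and z of deburrer in the frame of holder between 0.057 and 0.063 m and angle between deburrer's own z axis and vertical below 0.1 rad and linear speed of deburrer below 0.02 m/s and contact force between deburrer and the fingers below 0.1 N); the robot touches nothing.
It fails at once if the blade or tool is pressed on the sleeve or clamp with more than 15 N (contact force between deburrer and clamp above 15 N).
It fails at once if the bolt tray is moved by more than 15 mm (distance of tray from where it was at the start of the episode above 0.015 m).
It fails at once if the thread file is moved by more than 15 mm (distance of file from where it was at the start of the episode above 0.015 m).
It fails at once if the gauge post is touched (contact force between gauge_post and anything else above 2 N).
It also fails if it takes over 67 s, if anything falls off the work surface, if the arm or the gripper's body presses on something with over 40 N, if the wrist force passes 120 N, or if a joint passes its speed limit or range.

### The arm

A 6-joint arm with a two-finger parallel gripper is mounted at the origin on the work surface. World frame = base frame: x ahead of the robot, y to its left, z up, the work surface at z = 0. Lengths are in m, angles in rad, forces in N, time in s.
With the tool pointing down it reaches from about 0.35 to 0.725 m from the base axis. Payload 4.3 kg.
Tool frame: the origin (TCP) lies midway between the tips of the shut fingers; the grasp point (between the pads) lies 19 mm behind it; z points along the fingers, x is the direction in which the jaws open and shut, and the axes are right-handed (so a half turn about z gives the same grasp; the last joint's range is limited). The gripper opens to 85 mm and grips with 20 to 120 N. Pads are 22 mm wide; open, the fingers measure 114 mm over their backs; the gripper's body (76 mm by 85 mm) begins 54 mm behind the grasp point. The pads swing forward as they close: fully open they stand 13 mm farther back than shut.
Start: joints at [1.079, 0.377, 0.081, 1.274, 0, 1.46], TCP at [0.214, 0.534, 0.199] pointing down, gripper open.
Joint ranges: [-2.72, 2.72], [-0.84, 1.66], [-1.02, 1.22], [-1.77, 2.12], [-1.37, 1.28], [-3.14, 3.14]. Speed limits (rad/s): [2.57, 2.57, 3.14, 3.14, 3.14, 3.14].

### API

Orientations are given as a 3x3 rotation matrix whose columns are the frame's x, y, z axes.
In Python, from bench import bot gives the robot as it stands.
- The arm moves only by the shell command python3 -m jog 'ROWS' [OPENING] [FORCE]. ROWS is JSON, a list of rows, each a list of 4 numbers: the shift along the tool's x, y, z in m, then the turn about the tool's z in rad. A call has 1 to 12 rows; each row shifts and turns the commanded pose from where the row before left it, along the tool's axes as they then stand; what a row does not reach is not made up. A row lasts 1/10 s, in which the tool goes at most 50 mm and 8.59 degrees, less where a joint would pass 70% of its speed; a pose out of reach is approached as far as the arm can. A call is refused whole if a number of a shift passes 0.05 or a number of a turn 0.15, either way. A call with a gripper value outside its range is refused whole. OPENING is the opening, from 0 (shut) to 1 (fully open), set as the call begins (- or left out, the last holds). The fingers move at their own pace and stop on an object; FORCE is the grip in N (left out, the last holds). Time passes only in rows, so rows that do not move let the fingers close. It gives the time, the measured TCP pose, the force and the opening at its end, in the units of the state.
- bot.get_obs(): the state, without advancing time (a new reading comes with each control period).
- bot.camera(name): name is "scene" or "top"; returns a dict with "frame" (480x640x3 uint8, red, green, blue), "camera_matrix" (3x3 intrinsics, pixels), "world_to_cam" (4x4, takes a point from world to camera coordinates). Camera axes: x right, y up, looking along -z (the intrinsics and any distortion apply to the point x, -y, -z); pixel columns grow to the right and rows downward; lengths in m; the calibration is good to about 2 mm. A picture is of the moment at which its call begins. There is no depth.
- bot.hand_in(): hands the job in, once; it reports no verdict.
The state is a dict: "t": time; "qpos": joint angles; "joint_vel": joint speeds; "joint_efforts": joint torques, N m; "position": TCP position; "tcp_rot": TCP orientation; "contact_force": force on the tool from outside, world axes, zero at the start; "ft_torque": the same for the moment, N m; "opening": finger opening in m.
Only numpy, scipy, OpenCV 4.12 (cv2) and the standard library are available. Lean on these libraries where they do the work, as an engineer would, in place of code of your own. Each camera call takes 0.05 s, during which the arm holds its last target.

## Working session

There is one attempt and no reset: what is moved stays moved. The work goes in short steps, Python scripts to look and compute and a shell command to move; the robot and the scene stay as the last step left them, time stands still between calls to the robot, and variables do not carry over. Pictures are saved under pics/ and viewed, and the job is handed in when it is done.

```bash
ls; mkdir -p pics; python3 - <<'E'
from bench import bot
import cv2,json
o=bot.get_obs(); print({k:o[k] for k in o})
for n in("scene","top"):
    c=bot.camera(n); cv2.imwrite(f"pics/{n}0.png",c["frame"][:,:,::-1]); print(n,c["camera_matrix"],c["world_to_cam"],[k for k in c])
E
```

```text
pics
{'t': 0.0, 'qpos': array([ 1.07870538e+00,  3.78069505e-01,  7.96613783e-02,  1.27438830e+00,
       -4.15414006e-05,  1.46049817e+00]), 'joint_vel': array([-8.79517818e-04, -8.86095012e-05,  2.08199160e-03, -6.49953270e-04,
        1.00292421e-04,  2.30935361e-03]), 'joint_efforts': array([ 7.93847212e-04, -4.63605130e+01,  2.69874984e+01,  2.07083789e-02,
       -1.97511717e-04,  5.17392508e-06]), 'position': array([0.21390981, 0.5329748 , 0.19767099]), 'tcp_rot': array([[ 3.72583830e-01,  9.27998095e-01, -9.08372701e-04],
       [ 9.27996400e-01, -3.72584895e-01, -1.78240577e-03],
       [-1.99251510e-03, -1.78871028e-04, -9.99997999e-01]]), 'contact_force': array([-0.07175387, -0.31652122,  0.09748511]), 'ft_torque': array([-0.00408503,  0.00687934,  0.01669831]), 'opening': 0.08554304559827287}
scene [[500.0057104    0.         319.00046377]
 [  0.         500.0057104  236.50520771]
 [  0.           0.           1.        ]] [[ 0.6945595   0.7193997   0.00715369 -0.47283234]
 [-0.5903528   0.56422907  0.57717339  0.227199  ]
 [ 0.41118205 -0.40510446  0.81659029 -1.04971185]
 [ 0.          0.          0.          1.        ]] ['frame', 'camera_matrix', 'world_to_cam']
top [[497.03211996   0.         326.90053609]
 [  0.         497.03211996 249.04361306]
 [  0.           0.           1.        ]] [[ 0.01328638 -0.99989499 -0.00578662  0.09167747]
 [ 0.97409653  0.01163663  0.225833   -0.58346992]
 [-0.22574195 -0.00863722  0.97414884 -0.92530877]
 [ 0.          0.          0.          1.        ]] ['frame', 'camera_matrix', 'world_to_cam']
```

View pics/scene0.png

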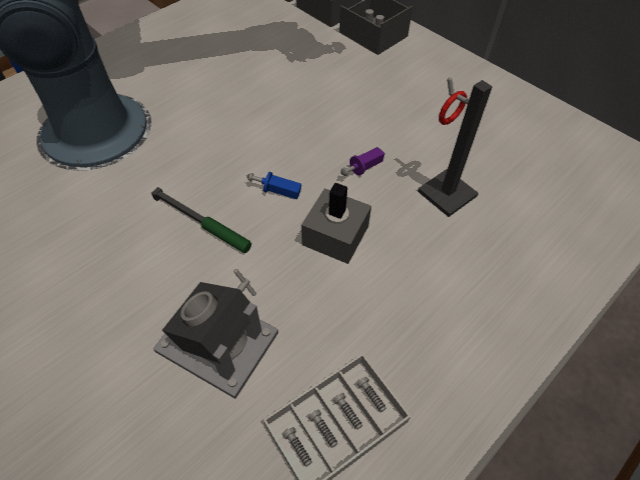

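View pics/top0.png

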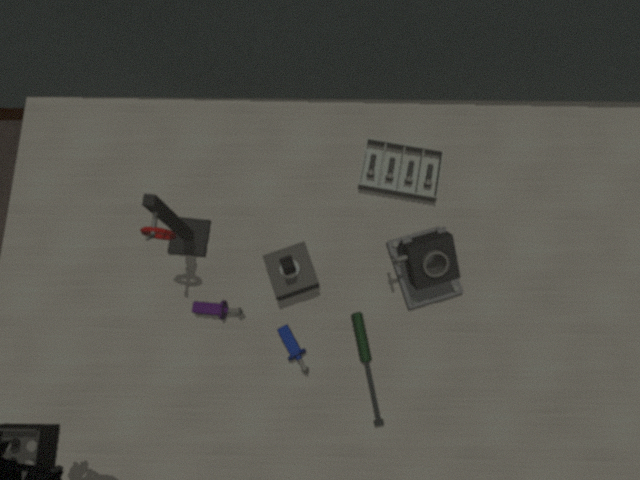

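The scene view shows the holder with the black handle at (338,200), the clamp with its sleeve at (200,305), and the tray, file and gauge post. The top view shows the holder at (289,268) and the sleeve mouth at (436,264). I'll enlarge both for measuring.

```bash
python3 - <<'E'
import cv2,numpy as np
s=cv2.imread("pics/scene0.png");t=cv2.imread("pics/top0.png")
def z(im,x,y,w,h,k,n,g=1): 
    c=cv2.resize(im[y:y+h,x:x+w],None,fx=k,fy=k,interpolation=cv2.INTER_CUBIC); c=np.clip(c.astype(float)*g,0,255).astype(np.uint8)
    cv2.imwrite(n,c)
a=[]
z(s,150,260,130,140,5,"pics/sc_clamp.png",1.5); z(s,290,175,90,90,6,"pics/sc_hold.png",1.6)
z(t,380,215,100,100,6,"pics/t_clamp.png",2); z(t,250,230,80,80,7,"pics/t_hold.png",2)
E
```

```text
(no output)
```

View pics/sc_clamp.png

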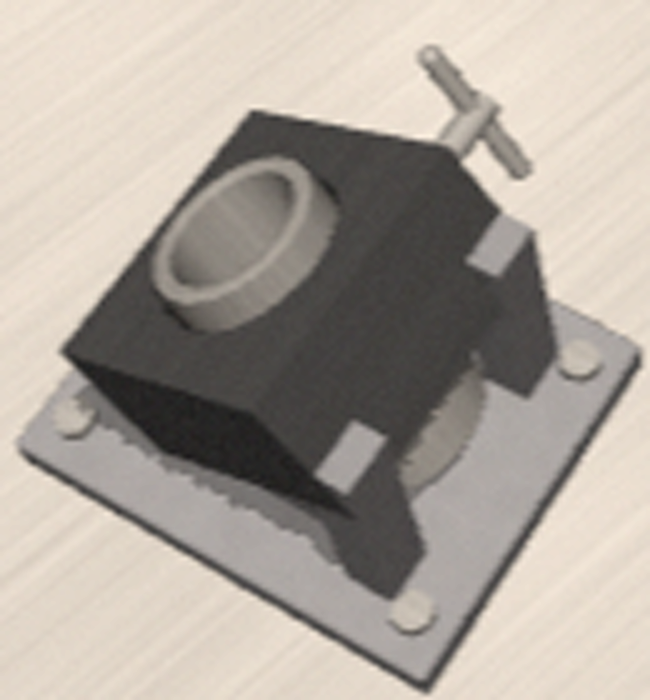

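View pics/sc_hold.png

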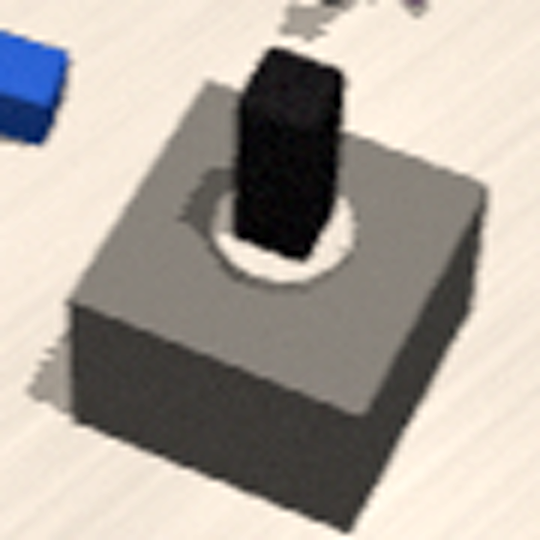

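View pics/t_clamp.png

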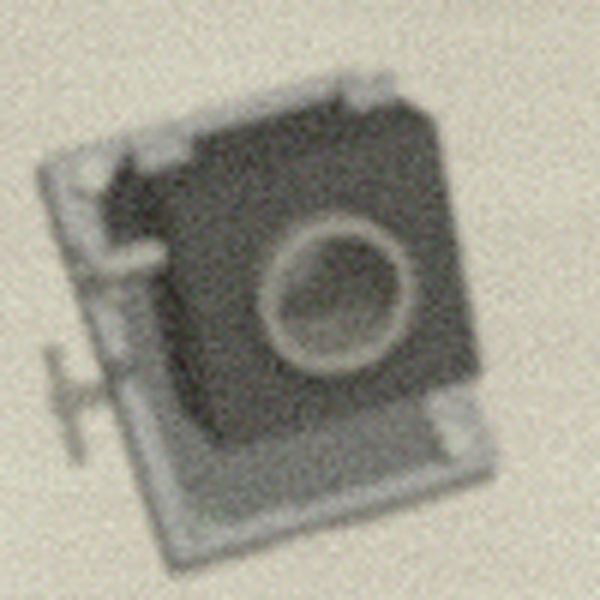

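View pics/t_hold.png

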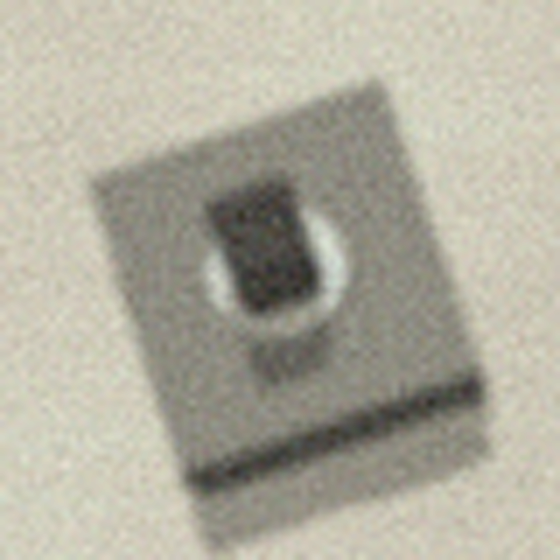

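```bash
cat > h.py <<'E'
import numpy as np
K={'s':np.array([[500.0057,0,319.0005],[0,500.0057,236.5052],[0,0,1]]),'t':np.array([[497.0321,0,326.9005],[0,497.0321,249.0436],[0,0,1]])}
W={'s':np.array([[0.6945595,0.7193997,0.00715369,-0.47283234],[-0.5903528,0.56422907,0.57717339,0.227199],[0.41118205,-0.40510446,0.81659029,-1.04971185]]),
't':np.array([[0.01328638,-0.99989499,-0.00578662,0.09167747],[0.97409653,0.01163663,0.225833,-0.58346992],[-0.22574195,-0.00863722,0.97414884,-0.92530877]])}
def ray(c,p):
    R=W[c][:,:3];t=W[c][:,3]
    d=np.linalg.inv(K[c])@[p[0],p[1],1]; d=R.T@(d*[1,-1,-1]); return -R.T@t,d/np.linalg.norm(d)
def plane(c,p,z):
    o,d=ray(c,p); return o+d*(z-o[2])/d[2]
def tri(ps,pt):
    A=np.zeros((3,3));b=np.zeros(3);rs=[ray('s',ps),ray('t',pt)]
    for o,d in rs:
        M=np.eye(3)-np.outer(d,d);A+=M;b+=M@o
    x=np.linalg.solve(A,b); return x,[float(np.linalg.norm(np.cross(x-o,d))) for o,d in rs]
def proj(c,P):
    q=W[c][:,:3]@P+W[c][:,3]; q=K[c]@(q*[1,-1,-1]); return q[:2]/q[2]
E
python3 - <<'E'
from h import *
np.set_printoptions(precision=4,suppress=True)
S=lambda x,y:(x/5+150-.4,y/5+260-.4)
T=lambda x,y:(x/6+380-.4,y/6+215-.4)
SH=lambda x,y:(x/6+290-.4,y/6+175-.4)
TH=lambda x,y:(x/7+250-.4,y/7+230-.4)
print("cam",ray('s',(0,0))[0],ray('t',(0,0))[0])
print("low edge tri",tri(S(65,350),T(480,378)),tri(S(250,112),T(220,445)))
lo=[plane('s',S(65,350),.0775),plane('s',S(250,112),.0775)];hi=[plane('s',S(250,410),.1225),plane('s',S(445,150),.1225)]
for p in lo+hi:print(p)
print([np.linalg.norm(a-b) for a,b in((lo[0],lo[1]),(hi[0],hi[1]),(lo[0],hi[0]),(lo[1],hi[1]))],np.mean(lo+hi,0))
lt=[plane('t',T(480,378),.0775),plane('t',T(220,445),.0775)];print(lt)
print("hold")
hs=[plane('s',SH(*p),.06) for p in((208,82),(487,187),(362,414),(70,300))]
ht=[plane('t',TH(*p),.06) for p in((92,182),(378,82),(483,380),(190,478))]
for q in(hs,ht):
    print(np.array(q),np.mean(q,0),[np.linalg.norm(q[i]-q[(i+1)%4]) for i in range(4)])
print("handle top s",plane('s',SH((238+343)/2,(88)),.126), [plane('s',SH(*p),.126) for p in((275,48),(343,75),(312,130),(240,97))])
print("collar s",plane('s',SH(283,225),.066),"t",plane('t',TH(277,275),.066))
# mouth
im={}
import cv2
print("mouth tri",tri(S(235,232),T(336,294)))
E
```

```text
cam [ 0.8942 -0.2133  0.7294] [0.3583 0.0905 1.0337]
low edge tri (array([ 0.5268, -0.1606,  0.0736]), [0.0004881353937000819, 0.00048813539370018357]) (array([ 0.5026, -0.0761,  0.0771]), [0.000950160277603083, 0.0009501602776031431])
[ 0.5292 -0.1605  0.0775]
[ 0.5024 -0.077   0.0775]
[ 0.6016 -0.1392  0.1225]
[ 0.5764 -0.0548  0.1225]
[np.float64(0.08764366758047101), np.float64(0.0880352124522645), np.float64(0.08783154442797354), np.float64(0.08946054687457702)] [ 0.5524 -0.1079  0.1   ]
[array([ 0.5259, -0.16  ,  0.0775]), array([ 0.5029, -0.0752,  0.0775])]
hold
[[0.4887 0.1977 0.06  ]
 [0.572  0.2279 0.06  ]
 [0.6019 0.1453 0.06  ]
 [0.5192 0.1143 0.06  ]] [0.5454 0.1713 0.06  ] [np.float64(0.0885799767183923), np.float64(0.08781278584150942), np.float64(0.08839606551836035), np.float64(0.08878411474608873)]
[[0.5689 0.2276 0.06  ]
 [0.5993 0.1463 0.06  ]
 [0.5129 0.1146 0.06  ]
 [0.4841 0.1965 0.06  ]] [0.5413 0.1713 0.06  ] [np.float64(0.0868205548933213), np.float64(0.09207890989088784), np.float64(0.08680554547946316), np.float64(0.09031932181540236)]
handle top s [0.5452 0.1715 0.126 ] [array([0.5325, 0.1785, 0.126 ]), array([0.5516, 0.1848, 0.126 ]), array([0.5592, 0.1653, 0.126 ]), array([0.5382, 0.1597, 0.126 ])]
collar s [0.5446 0.1724 0.066 ] t [0.5413 0.1733 0.066 ]
mouth tri (array([ 0.5474, -0.1086,  0.1051]), [0.00011917434325640204, 0.0001191743432563527])
```

```bash
python3 - <<'E'
from h import *
import cv2
np.set_printoptions(precision=4,suppress=True)
S=lambda x,y:(x/5+150-.4,y/5+260-.4)
T=lambda x,y:(x/6+380-.4,y/6+215-.4)
def yaw(a,b): d=b-a; return np.degrees(np.arctan2(d[1],d[0])),np.linalg.norm(d)
# base plate top z=.014
a,b,c=[plane('s',S(*p),.014) for p in((22,447),(427,682),(640,352))]
print("plate s",yaw(a,b),yaw(b,c))
a,b,c=[plane('t',T(*p),.014) for p in((40,165),(175,560),(492,465))]
print("plate t",yaw(a,b),yaw(b,c))
for n,c,cx,cy in(("scene",'s',197,306),("top",'t',436,264)):
    im=cv2.imread(f"pics/{n}0.png"); g=cv2.GaussianBlur(cv2.resize(cv2.cvtColor(im,cv2.COLOR_BGR2GRAY)[cy-30:cy+30,cx-30:cx+30],None,fx=8,fy=8,interpolation=cv2.INTER_CUBIC),(0,0),4)
    # radial profile: outermost bright->dark & inner dark->bright
    h,w=g.shape; inn=[];out=[]
    pol=cv2.warpPolar(g,(200,120),(w/2,h/2),200,cv2.WARP_POLAR_LINEAR)
    cv2.imwrite(f"pics/ring_{n}.png",cv2.convertScaleAbs(cv2.resize(g,(480,480)),alpha=1.6))
    for k in range(120):
        p=pol[k].astype(float); pk=60+np.argmax(p[60:150]) if c=='t' else None
        if pk is None: break
        gr=np.gradient(p); i=pk-25+np.argmin(-gr[pk-25:pk]); o=pk+np.argmin(gr[pk:pk+25])
        th=2*np.pi*k/120
        for L,r in((inn,i),(out,o)): L.append(((w/2+r*np.cos(th))/8+cx-30-.44,(h/2+r*np.sin(th))/8+cy-30-.44))
    if inn:
        for L in(inn,out): print(n,cv2.fitEllipseAMS(np.array(L,np.float32)))
E
```

```text
plate s (np.float64(17.312702833552386), np.float64(0.14690934056248564)) (np.float64(107.29994149350752), np.float64(0.1164461606082845))
plate t (np.float64(-162.30081606389032), np.float64(0.1451931267968473)) (np.float64(-72.76318003516326), np.float64(0.11472463295526442))
top ((435.9528503417969, 263.7019348144531), (18.046422958374023, 20.22951889038086), 224.15745544433594)
top ((435.7663879394531, 263.8005065917969), (24.311138153076172, 26.85088348388672), 40.49740219116211)
```

View pics/ring_scene.png

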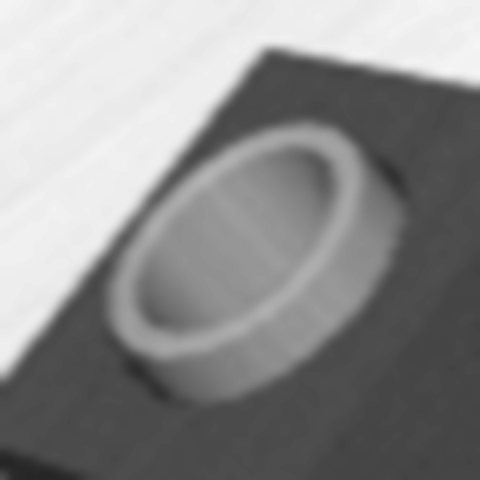

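View pics/ring_top.png

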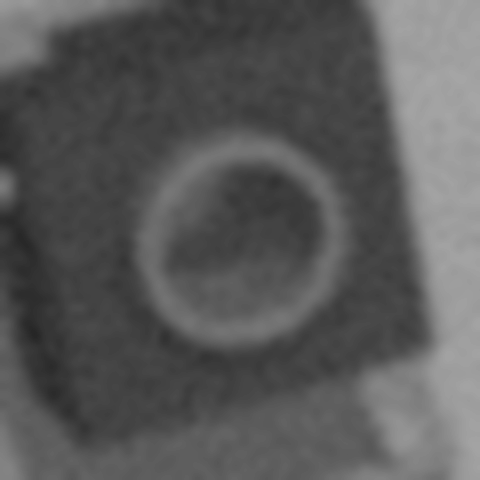

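```bash
python3 - <<'E'
from h import *
np.set_printoptions(precision=4,suppress=True)
x,e=tri((196.0,305.5),(435.85,263.75));print("mouth",x,e)
psi=np.radians(17.4);n=np.array([-.5*np.cos(psi),-.5*np.sin(psi),.866])
for O in ([.5524,-.1079,.1],[.551,-.1075,.1]):
    O=np.array(O); L=(x-O)@n; print(L, x-O-L*n)
for L in (.008,.01,.012,.015):
    for z,c in((0,'s'),(0,'t')):
        P=np.array([.5515,-.1077,.1])+L*n; print(L,c,proj(c,P))
for c,p in(('s',(196.0,305.5)),('t',(435.85,263.75))):
    for L in(.01,.0125,.015): print(c,L,plane(c,p,.1+.866*L)-L*n)
E
```

```text
mouth [ 0.5469 -0.1088  0.1063] [0.00018195859246368366, 0.0001819585924635542]
0.008216826318599125 [-0.0016  0.0003 -0.0008]
0.007608666247088969 [-0.0005 -0.0002 -0.0003]
0.008 s [196.3524 305.6561]
0.008 t [436.024 263.311]
0.01 s [195.5244 304.7628]
0.01 t [436.3905 263.6258]
0.012 s [194.6936 303.8666]
0.012 t [436.7585 263.9418]
0.015 s [193.4422 302.5166]
0.015 t [437.3134 264.4183]
s 0.01 [ 0.5529 -0.1079  0.1   ]
s 0.0125 [ 0.5553 -0.1079  0.1   ]
s 0.015 [ 0.5577 -0.1079  0.1   ]
t 0.01 [ 0.5512 -0.1067  0.1   ]
t 0.0125 [ 0.552  -0.1058  0.1   ]
t 0.015 [ 0.5528 -0.105   0.1   ]
```

```bash
python3 - <<'E'
from h import *
np.set_printoptions(precision=4,suppress=True)
print("post foot",plane('s',(448,192),.01),plane('t',(188,238),.01),"top",plane('s',(482,88),.25),plane('t',(152,201),.25),"ring",tri((453,107),(158,233)))
print("tray",plane('t',(400,170),.03),"file",plane('t',(357,315),.02),plane('t',(365,360),.01),plane('t',(378,422),0))
o=np.array([.2139,.533]);t=np.array([.5435,.172]);a=np.radians(68.1)
d=t-o
X=np.array([np.cos(a),np.sin(a)]);Y=np.array([np.sin(a),-np.cos(a)]);print("in start tool xy",d@X,d@Y)
b=np.radians(109.9);X=np.array([np.cos(b),np.sin(b)]);Y=np.array([np.sin(b),-np.cos(b)]);print("in turned tool xy",d@X,d@Y)
E
```

```text
post foot [0.626  0.3908 0.01  ] [0.6161 0.3955 0.01  ] top [0.6256 0.3887 0.25  ] [0.6182 0.3887 0.25  ] ring (array([0.5822, 0.3994, 0.1809]), [0.0008062552671386619, 0.0008062552671385624])
tray [ 0.7672 -0.0555  0.03  ] file [0.4564 0.0365 0.02  ] [0.3676 0.0199 0.01  ] [ 0.2485 -0.0059  0.    ]
in start tool xy -0.21201211452052351 0.44046341879495104
in turned tool xy -0.4516331136009826 0.18704194903572294
```

```bash
python3 -m jog '[[0,0,0,-0.146],[0,0,0,-0.146],[0,0,0,-0.146],[0,0,0,-0.146],[0,0,0,-0.146]]' 1
python3 -m jog '[[-0.045,0.0187,0,0],[-0.045,0.0187,0,0],[-0.045,0.0187,0,0],[-0.045,0.0187,0,0],[-0.045,0.0187,0,0],[-0.045,0.0187,0,0],[-0.045,0.0187,0,0],[-0.045,0.0187,0,0],[-0.045,0.0187,0,0],[-0.0466,0.0187,0,0],[0,0,0,0]]'
```

```text
t: 0.6
position: [0.214, 0.5332, 0.198]
tcp_rot: [[-0.347, 0.938, -0.001], [0.938, 0.347, -0.001], [-0.001, -0.001, -1.0]]
contact_force: [-1.2, 0.7, -0.0]
opening: 0.0857
t: 1.7
position: [0.5475, 0.1683, 0.1976]
tcp_rot: [[-0.334, 0.942, 0.001], [0.942, 0.334, -0.002], [-0.002, 0.0, -1.0]]
contact_force: [-0.5, 0.4, 1.0]
opening: 0.0854
```

```bash
python3 - <<'E'
from bench import bot
import cv2,numpy as np
o=bot.get_obs();print(o['position'],o['qpos'])
ims=[]
for n,b in(("scene",(260,100,180,180)),("top",(220,180,180,180))):
    f=bot.camera(n)["frame"][:,:,::-1]; x,y,w,h=b
    ims.append(cv2.resize(f[y:y+h,x:x+w],(400,400),interpolation=cv2.INTER_CUBIC))
cv2.imwrite("pics/a1.png",cv2.convertScaleAbs(np.hstack(ims),alpha=1.6))
E
```

```text
[0.54746923 0.16828738 0.19759294] [ 0.18868341  0.37249349  0.07126221  1.26902868 -0.00199739 -0.15222672]
```

View pics/a1.png

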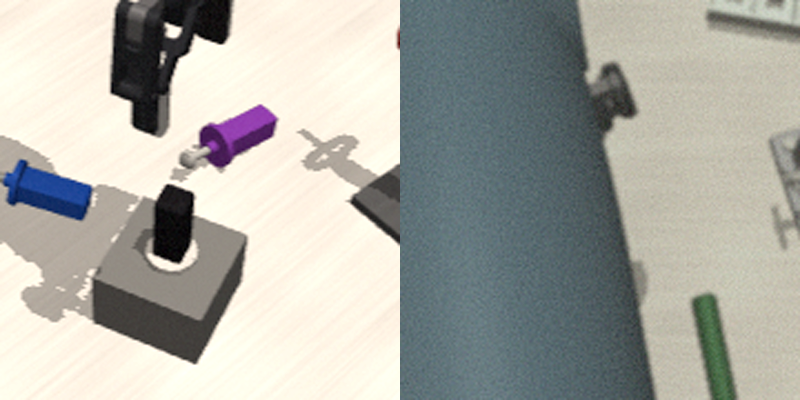

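The scene view shows the open gripper above the holder with the handle below it at about (175,220) in the left half. The arm hides the top view. Next I descend and grip.

```bash
python3 -m jog '[[0.005,-0.0025,0.03,0],[0,0,0.03,0],[0,0,0.03,0],[0,0,0.012,0],[0,0,0.01,0],[0,0,0,0],[0,0,0,0]]'
python3 -m jog '[[0,0,0,0],[0,0,0,0],[0,0,0,0],[0,0,0,0],[0,0,0,0],[0,0,0,0],[0,0,0,0],[0,0,0,0]]' 0 30
```

```text
t: 2.5
position: [0.5406, 0.1775, 0.0877]
tcp_rot: [[-0.342, 0.94, 0.002], [0.94, 0.342, 0.0], [-0.0, 0.002, -1.0]]
contact_force: [-0.1, -0.4, 0.2]
opening: 0.0856
t: 3.3
position: [0.5405, 0.1767, 0.0871]
tcp_rot: [[-0.341, 0.94, 0.001], [0.94, 0.341, -0.0], [-0.001, 0.001, -1.0]]
contact_force: [0.8, -2.6, 4.8]
opening: 0.0225
```

```bash
python3 -m jog '[[0,0,-0.005,0],[0,0,-0.005,0],[0,0,-0.005,0],[0,0,0,0],[0,0,0,0]]' 0 20
python3 -m jog '[[0,-0.004,0,0],[0,-0.004,0,0],[0,-0.004,0,0],[0,-0.003,0,0],[0,-0.003,0,0],[0,-0.003,0,0],[0,0,0,0]]'
```

```text
t: 3.8
position: [0.54, 0.1771, 0.1017]
tcp_rot: [[-0.341, 0.94, 0.0], [0.94, 0.341, 0.0], [0.0, 0.0, -1.0]]
contact_force: [-0.3, 0.3, -2.0]
opening: 0.0229
t: 4.5
position: [0.5199, 0.1696, 0.1017]
tcp_rot: [[-0.341, 0.94, 0.0], [0.94, 0.341, -0.0], [-0.0, -0.0, -1.0]]
contact_force: [2.9, 0.8, -1.7]
opening: 0.023
```

```bash
cat > look.py <<'E'
import sys,cv2,numpy as np
from bench import bot
o=bot.get_obs();np.set_printoptions(precision=4,suppress=True);print(o['t'],o['position'],o['contact_force'],o['ft_torque'])
x,y,w=map(int,sys.argv[2:5])
f=bot.camera("scene")["frame"][:,:,::-1]; cv2.imwrite(sys.argv[1]+"_raw.png",f)
cv2.imwrite(sys.argv[1]+".png",cv2.convertScaleAbs(cv2.resize(f[y:y+w,x:x+w],(600,600),interpolation=cv2.INTER_CUBIC),alpha=2))
E
python3 look.py pics/b1 270 130 120
```

```text
4.5 [0.5199 0.1696 0.1017] [ 2.8588  0.7601 -1.6611] [-0.0183 -0.6522 -0.0658]
```

View pics/b1.png

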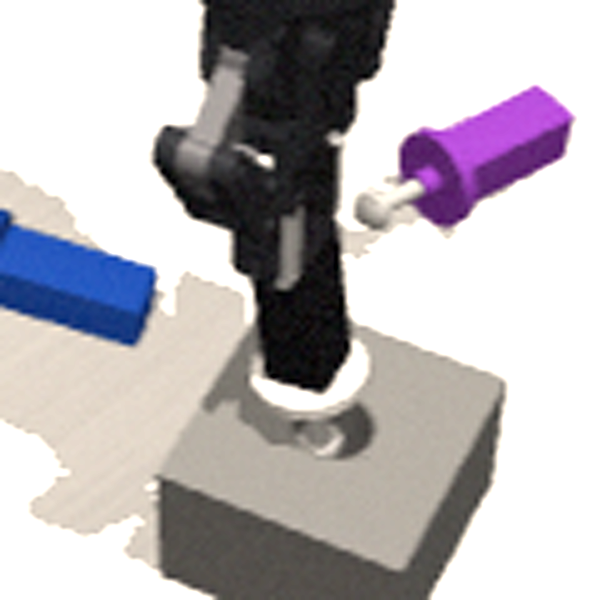

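The tool is held and already leaning a little. The collar is at about (308,380) and the contact force is only 3 N, so I keep pivoting.

```bash
python3 -m jog '[[0,-0.003,0,0],[0,-0.003,0,0],[0,-0.003,0,0],[0,-0.003,0,0],[0,-0.003,0,0],[0,-0.003,0,0],[0,-0.003,0,0],[0,-0.002,0,0],[0,0,0,0]]'
python3 look.py pics/b2 270 130 120
```

```text
t: 5.45
position: [0.4983, 0.1619, 0.1017]
tcp_rot: [[-0.341, 0.94, 0.0], [0.94, 0.341, 0.0], [0.0, 0.0, -1.0]]
contact_force: [2.1, -0.1, -2.7]
opening: 0.0228
5.45 [0.4983 0.1619 0.1017] [ 2.1353 -0.1072 -2.659 ] [ 0.0993 -0.6772 -0.0129]
```

View pics/b2.png

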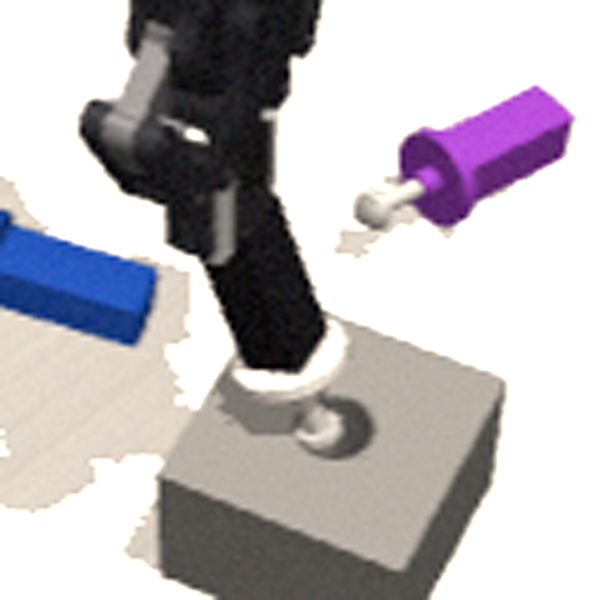

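The tool now leans about 30° in the grip, with the collar at (285,370) and the shank against the hole's rim. I grip harder, back off the rim and lift.

```bash
python3 -m jog '[[0,0,0,0],[0,0.003,0,0],[0,0.002,0,0],[0,0.0,-0.01,0],[0,0,-0.02,0],[0,0,-0.03,0],[0,0,-0.03,0],[0,0,-0.03,0],[0,0,0,0],[0,0,0,0]]' 0 120
python3 look.py pics/b3 240 70 140
```

```text
t: 6.5
position: [0.5035, 0.1637, 0.2221]
tcp_rot: [[-0.341, 0.94, 0.001], [0.94, 0.341, 0.0], [-0.0, 0.001, -1.0]]
contact_force: [-0.1, -0.5, -2.6]
opening: 0.0188
6.5 [0.5035 0.1637 0.2221] [-0.1098 -0.5055 -2.5755] [-0.0515  0.027   0.0464]
```

View pics/b3.png

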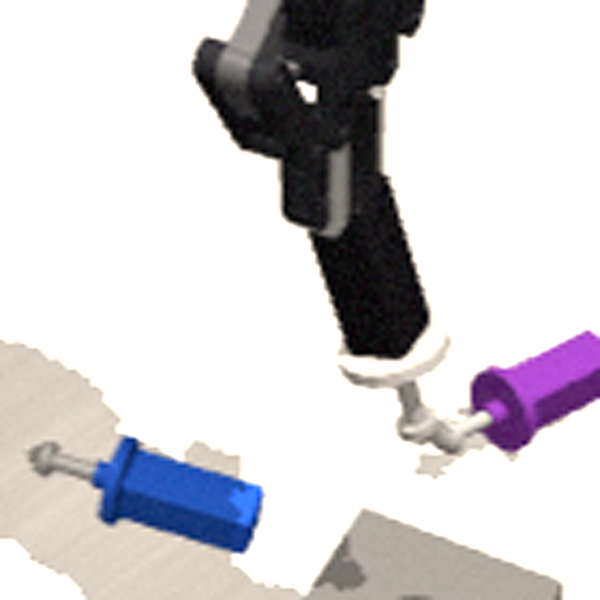

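```bash
python3 - <<'E'
from h import *
np.set_printoptions(precision=1,suppress=True)
T=np.array([.5035,.1637,.2221]);G=T+[0,0,.019];Y=np.array([.94,.341,0]);Z=np.array([0,0,1])
for th in(15,18,21,24,27,30):
    a=np.radians(th);d=np.sin(a)*Y-np.cos(a)*Z
    f=lambda P:(proj('s',P)-[240,70])*600/140
    print(th,"nose",f(G+.086*d),"cone base",f(G+.078*d),"collar mid",f(G+.043*d))
E
```

```text
15 nose [382.2 421.8] cone base [377.5 405. ] collar mid [356.1 328.8]
18 nose [393.1 423.3] cone base [387.5 406.4] collar mid [361.7 329.4]
21 nose [403.9 424.3] cone base [397.3 407.2] collar mid [367.3 329.8]
24 nose [414.6 424.8] cone base [407.  407.7] collar mid [372.7 329.9]
27 nose [425.1 424.8] cone base [416.6 407.6] collar mid [378.1 329.8]
30 nose [435.4 424.3] cone base [426.  407.1] collar mid [383.4 329.3]
```

```bash
python3 - <<'E'
import cv2
f=cv2.imread("pics/b3_raw.png"); cv2.imwrite("pics/b3z.png",cv2.convertScaleAbs(cv2.resize(f[140:185,305:365],None,fx=12,fy=12,interpolation=cv2.INTER_CUBIC),alpha=1.2))
E
```

```text
(no output)
```

View pics/b3z.png

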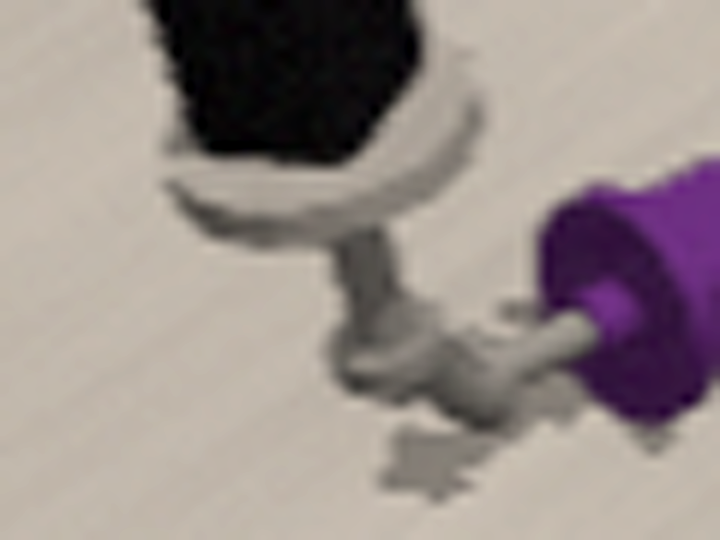

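```bash
python3 -m jog '[[0,0,0,0.044],[-0.039,-0.0153,0,0],[-0.039,-0.0153,0,0],[-0.039,-0.0153,0,0],[-0.039,-0.0153,0,0],[-0.039,-0.0153,0,0],[-0.039,-0.0153,0,0],[-0.039,-0.0153,0,0],[0,0,0,0],[0,0,0,0]]'
python3 look.py pics/c1 120 200 140
```

```text
t: 7.55
position: [0.4815, -0.1291, 0.2198]
tcp_rot: [[-0.297, 0.955, -0.003], [0.955, 0.297, 0.002], [0.003, -0.003, -1.0]]
contact_force: [0.4, 0.5, -2.3]
opening: 0.0189
7.55 [ 0.4815 -0.1291  0.2198] [ 0.4303  0.4984 -2.342 ] [-0.0023  0.0707  0.0092]
```

View pics/c1.png

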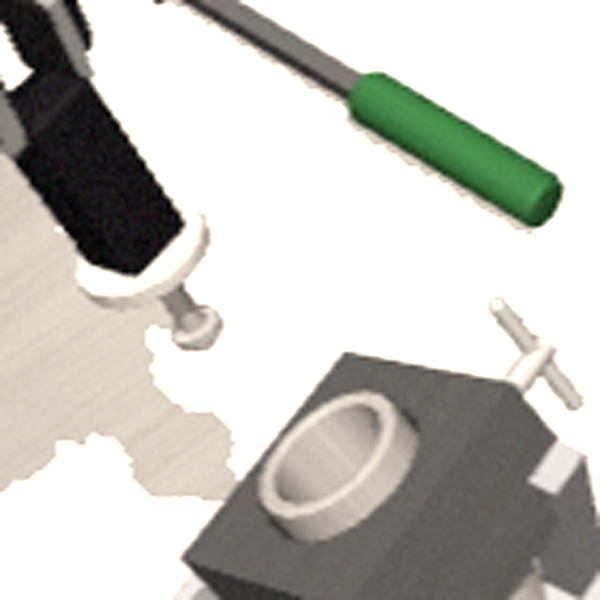

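```bash
python3 - <<'E'
import cv2,numpy as np
from bench import bot
f=cv2.imread("pics/c1_raw.png"); a=cv2.resize(f[238:288,132:182],(400,400),interpolation=cv2.INTER_CUBIC)
t=bot.camera("top")["frame"][:,:,::-1]; cv2.imwrite("pics/c1top_raw.png",t); b=cv2.resize(t[190:350,370:530],(400,400),interpolation=cv2.INTER_CUBIC)
cv2.imwrite("pics/c1z.png",cv2.convertScaleAbs(np.hstack([a,cv2.convertScaleAbs(b,alpha=1.7)]),alpha=1.2))
E
```

```text
(no output)
```

View pics/c1z.png

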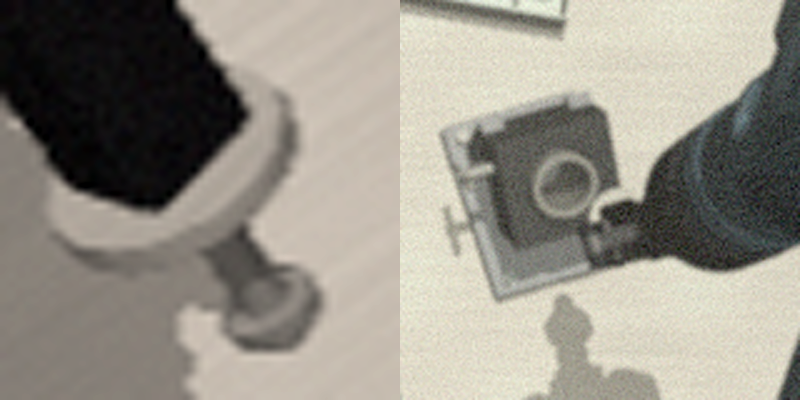

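```bash
python3 - <<'E'
from h import *
from scipy.optimize import least_squares
np.set_printoptions(precision=2,suppress=True)
G=np.array([.4815,-.1291,.2388]);X=np.array([-.297,.955,0]);Y=np.array([.955,.297,0]);Z=np.array([0,0,1])
obs=[(168.2,280.5,0.0),(153.5,259.5,.043)]
def pts(p):
    th,s,u=p; d=np.sin(th)*Y-np.cos(th)*Z; return [G+u*X+(s-k)*d for _,_,k in obs]
def r(p): return np.concatenate([proj('s',P)-o[:2] for P,o in zip(pts(p),obs)])
q=least_squares(r,[.45,.086,0],x_scale=[.1,.01,.01]);print(np.degrees(q.x[0]),q.x[1:]*1000,q.fun, np.array(pts(q.x))*1000)
for th in(20,25,30): print(th,r([np.radians(th),.086,0]),r([np.radians(th),.093,0]))
for c in [ (0,-1,-1)]: pass
E
```

```text
16.51630865279503 [102.19   1.63] [ 0.21 -0.47 -0.21  0.44] [[ 508.76 -118.92  140.82]
 [ 497.09 -122.55  182.05]]
20 [-3.45 -5.98 -5.76 -6.25] [-0.82 -2.69 -2.89 -2.65]
25 [ 0.19 -4.9  -3.92 -5.76] [ 3.11 -1.52 -0.75 -2.08]
30 [ 3.61 -4.14 -2.22 -5.44] [ 6.8  -0.67  1.23 -1.69]
```

```bash
python3 - <<'E'
from h import *
for nm,T,yw in(("b1",[.5199,.1696,.1017],19.9),("b2",[.4983,.1619,.1017],19.9),("b3",[.5035,.1637,.2221],19.9),("c1",[.4815,-.1291,.2198],17.3)):
    G=np.array(T)+[0,0,.019];Y=np.array([np.cos(np.radians(yw)),np.sin(np.radians(yw)),0]);Z=np.array([0,0,1]);o=[]
    for th in(0,5,10,15,20,25,30,35):
        a=np.radians(th);d=np.sin(a)*Y-np.cos(a)*Z
        v=proj('s',G+.05*d)-proj('s',G); o.append((th,round(v[0]/v[1],3)))
    print(nm,o)
E
```

```text
b1 [(0, np.float64(-0.028)), (5, np.float64(0.087)), (10, np.float64(0.194)), (15, np.float64(0.296)), (20, np.float64(0.394)), (25, np.float64(0.49)), (30, np.float64(0.585)), (35, np.float64(0.681))]
b2 [(0, np.float64(0.003)), (5, np.float64(0.115)), (10, np.float64(0.219)), (15, np.float64(0.318)), (20, np.float64(0.414)), (25, np.float64(0.507)), (30, np.float64(0.6)), (35, np.float64(0.694))]
b3 [(0, np.float64(-0.004)), (5, np.float64(0.096)), (10, np.float64(0.19)), (15, np.float64(0.281)), (20, np.float64(0.37)), (25, np.float64(0.459)), (30, np.float64(0.548)), (35, np.float64(0.64))]
c1 [(0, np.float64(0.515)), (5, np.float64(0.596)), (10, np.float64(0.669)), (15, np.float64(0.736)), (20, np.float64(0.8)), (25, np.float64(0.861)), (30, np.float64(0.921)), (35, np.float64(0.979))]
```

```bash
python3 - <<'E'
from h import *
np.set_printoptions(precision=1,suppress=True)
def onplane(T,yw,px):
    Y=np.array([np.cos(np.radians(yw)),np.sin(np.radians(yw)),0]);X=np.array([-Y[1],Y[0],0])
    o,d=ray('s',px);P=o+d*((np.array(T)-o)@X)/(d@X); q=P-(np.array(T)+[0,0,.019]); return np.array([q@Y,q[2]])*1e3
print("b1 collar,tip",onplane([.5199,.1696,.1017],19.9,(332.4,205)),onplane([.5199,.1696,.1017],19.9,(270+288/5,130+285/5)))
print("b2 collar",onplane([.4983,.1619,.1017],19.9,(327.6,202.4)))
T=[.5035,.1637,.2221]
f=lambda x,y:(240+x*140/600,70+y*140/600)
print("b3 collar, nose",onplane(T,19.9,f(397,358)),onplane(T,19.9,(337.1,173.3)),)
T=[.4815,-.1291,.2198]
print("c1 collar,nose",onplane(T,17.3,(153.5,259.5)),onplane(T,17.3,(168.2,280.5)))
f=lambda x,y:(120+x*140/600,200+y*140/600)
print("handle top c1",onplane(T,17.3,f(45,110)))
E
```

```text
b1 collar,tip [ 13.1 -48.2] [ 3.2 -7.2]
b2 collar [ 27.  -46.3]
b3 collar, nose [ 27.1 -48.6] [ 36.  -87.5]
c1 collar,nose [ 20.6 -50.7] [ 30.8 -95.4]
handle top c1 [ 7.5 13.6]
```

Measured along the handle edges, the tool leans only about 13° now. The handle also sits off-centre in the pads: it slid and turned partly back when I tightened the grip. I'll take it back to the holder, centre it, and redo the pivot with a firm grip.

```bash
python3 -m jog '[[0.039,0.0161,0,0],[0.039,0.0161,0,0],[0.039,0.0161,0,0],[0.039,0.0161,0,0],[0.039,0.0161,0,0],[0.039,0.0161,0,0],[0.039,0.0161,0,0],[0,0,0,-0.044],[0,0,0.03,0],[0,0,0.03,0],[0,0,0,0]]'
python3 look.py pics/d1 270 100 130
```

```text
t: 8.75
position: [0.5038, 0.1662, 0.1572]
tcp_rot: [[-0.344, 0.939, -0.009], [0.939, 0.344, -0.002], [0.002, -0.009, -1.0]]
contact_force: [-0.2, -0.1, -2.0]
opening: 0.019
8.75 [0.5038 0.1662 0.1572] [-0.1645 -0.0934 -1.9733] [-0.0095  0.1033  0.0023]
```

View pics/d1.png

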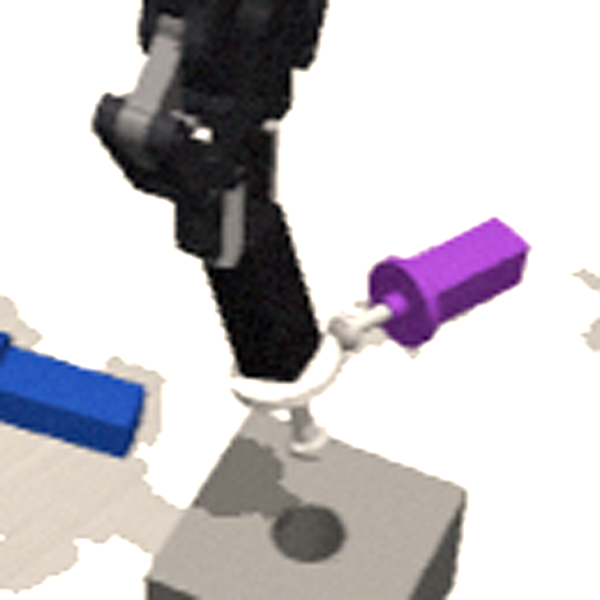

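```bash
python3 - <<'E'
from h import *
np.set_printoptions(precision=4,suppress=True)
H=plane('s',(336.7,215.5),.06);print("hole",H)
T=np.array([.5038,.1662,.1572]);Y=np.array([.939,.344,0]);X=np.array([-.344,.939,0])
o,d=ray('s',(336.7,198.2));P=o+d*((T-o)@X)/(d@X);print("nose",P,"hole-nose X,Y",(H-P)@X,(H-P)@Y, "above top",P[2]-.06)
E
```

```text
hole [0.5465 0.1706 0.06  ]
nose [0.5372 0.1784 0.0911] hole-nose X,Y -0.01050091348385407 0.006067898112695254 above top 0.03109875210613139
```

```bash
python3 -m jog '[[-0.007,0.006,0,0],[0,0,0.01,0],[0,0,0.012,0],[0,0,0.012,0],[0,0.0025,0.01,0],[0,0.0025,0.01,0],[0,0.0025,0.008,0],[0,0,0,0]]'
python3 look.py pics/d2 270 100 130
```

```text
t: 9.6
position: [0.5199, 0.1635, 0.0969]
tcp_rot: [[-0.342, 0.94, -0.008], [0.94, 0.342, 0.0], [0.003, -0.007, -1.0]]
contact_force: [-6.0, 1.6, -0.4]
opening: 0.019
9.6 [0.5199 0.1635 0.0969] [-6.0327  1.585  -0.383 ] [0.3349 1.4507 0.0141]
```

View pics/d2.png

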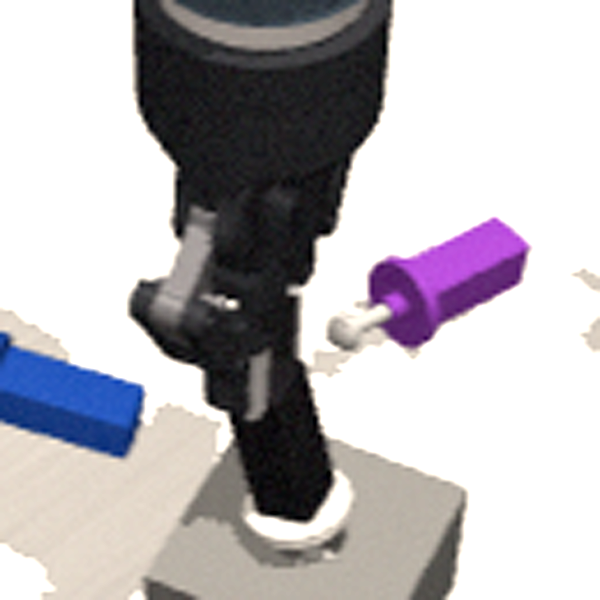

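```bash
python3 -m jog '[[0,-0.003,0.003,0],[0,0,0,0]]'
python3 -m jog '[[0,0,0,0],[0,0,0,0],[0,0,0,0],[0,0,0,0],[0,0,0,0]]' 1
python3 look.py pics/d3 270 100 130
```

```text
t: 9.85
position: [0.5187, 0.1627, 0.0955]
tcp_rot: [[-0.342, 0.94, -0.004], [0.94, 0.342, 0.001], [0.002, -0.003, -1.0]]
contact_force: [-4.6, 1.8, -0.7]
opening: 0.0193
t: 10.35
position: [0.5216, 0.1623, 0.097]
tcp_rot: [[-0.341, 0.94, 0.001], [0.94, 0.341, 0.0], [-0.0, 0.001, -1.0]]
contact_force: [0.1, 0.3, 0.5]
opening: 0.0853
10.35 [0.5216 0.1623 0.097 ] [0.1235 0.3449 0.496 ] [-0.0457  0.0163  0.0315]
```

View pics/d3.png

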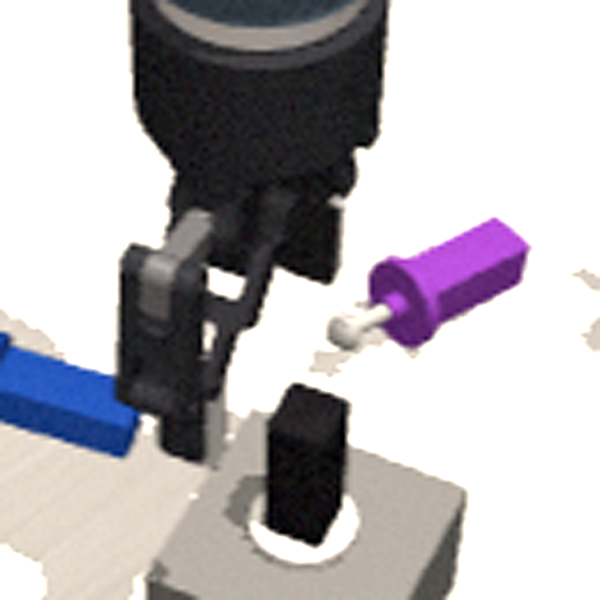

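The tool dropped upright by itself, with the handle at (308,460). Now I centre it by closing the jaws along the lean direction, turned 90°.

```bash
python3 -m jog '[[0.001,0.012,0,0],[0,0.0115,0,0],[0,0,0,0.143],[0,0,0,0.143],[0,0,0,0.143],[0,0,0,0.143],[0,0,0,0.143],[0,0,0,0.143],[0,0,0,0.143],[0,0,0,0.143],[0,0,0,0.143],[0,0,0,0.143]]'
python3 -m jog '[[0,0,0,0.143],[0,0,0,0],[0,0,0,0],[0,0,0,0],[0,0,0,0],[0,0,0,0],[0,0,0,0]]' 0 20
```

```text
t: 11.6
position: [0.5428, 0.1712, 0.0966]
tcp_rot: [[0.886, 0.464, 0.0], [0.464, -0.886, 0.0], [0.0, 0.0, -1.0]]
contact_force: [0.3, -1.8, -0.1]
opening: 0.0858
t: 12.3
position: [0.5426, 0.1713, 0.0966]
tcp_rot: [[0.941, 0.34, 0.0], [0.34, -0.941, 0.0], [0.0, -0.0, -1.0]]
contact_force: [0.3, -0.6, -0.6]
opening: 0.0001
```

```bash
python3 look.py pics/d4 270 100 130
```

```text
12.3 [0.5426 0.1713 0.0966] [ 0.3026 -0.5899 -0.601 ] [ 0.0311 -0.0054 -0.0104]
```

View pics/d4.png

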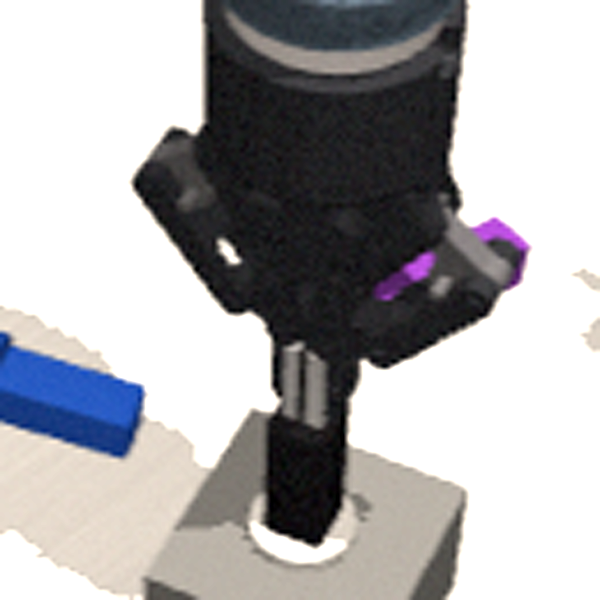

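```bash
python3 - <<'E'
from h import *
f=lambda P:(proj('s',np.array(P))-[270,100])/130*600
for z in(.0966,.11,.12,.13,.14): print(z,f([.5426,.1713,z]))
print(f([.545,.171,.126]),f([.545,.171,.063]))
E
```

```text
0.0966 [305.12103739 462.60134005]
0.11 [306.46724174 438.18952214]
0.12 [307.4959276 419.535525 ]
0.13 [308.54588392 400.4958135 ]
0.14 [309.6177773  381.05829935]
[312.46627732 412.46985644] [305.96877377 525.22785151]
```

```bash
python3 - <<'E'
import cv2
f=cv2.imread("pics/d4_raw.png"); cv2.imwrite("pics/d4z.png",cv2.convertScaleAbs(cv2.resize(f[165:225,310:370],None,fx=10,fy=10,interpolation=cv2.INTER_CUBIC),alpha=3.5))
E
```

```text
(no output)
```

View pics/d4z.png

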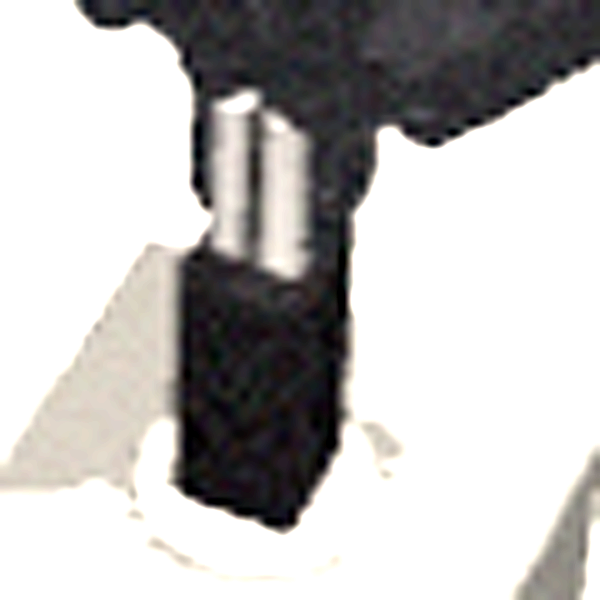

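The picture shows the shut fingertips at about (318,190) on or above the handle's top. So the real tips stand roughly 30 mm higher than the reported TCP, and I had been gripping only the handle's end. I'll touch the handle top lightly to measure the offset.

```bash
python3 -m jog '[[0,0,0.001,0],[0,0,0.001,0],[0,0,0.001,0],[0,0,0,0]]'; python3 -m jog '[[0,0,0.002,0],[0,0,0.001,0],[0,0,0,0]]'
```

```text
t: 12.75
position: [0.5426, 0.1713, 0.0935]
tcp_rot: [[0.941, 0.339, -0.0], [0.339, -0.941, 0.0], [-0.0, -0.0, -1.0]]
contact_force: [0.7, -0.2, 0.3]
opening: -0.0002
t: 13.05
position: [0.5438, 0.1715, 0.0934]
tcp_rot: [[0.941, 0.339, 0.004], [0.339, -0.941, 0.001], [0.004, 0.001, -1.0]]
contact_force: [-3.7, -1.3, 14.9]
opening: -0.0003
```

Contact came at a reported z of 0.0934, so the true tips are 32.6 mm above the reported TCP. I open, go down properly and centre the handle.

```bash
python3 -m jog '[[0,0,-0.006,0],[0,0,0,0],[0,0,0,0],[0,0,0,0],[0,0,0,0],[0,0,0.02,0],[0,0,0.02,0],[0,0,0.006,0],[0,0,0,0]]' 1
python3 -m jog '[[0,0,0,0],[0,0,0,0],[0,0,0,0],[0,0,0,0],[0,0,0,0],[0,0,0,0]]' 0 20
```

```text
t: 13.95
position: [0.5413, 0.171, 0.0494]
tcp_rot: [[0.941, 0.339, -0.003], [0.339, -0.941, -0.0], [-0.003, -0.001, -1.0]]
contact_force: [0.2, 0.6, -0.2]
opening: 0.0853
t: 14.55
position: [0.5431, 0.1714, 0.0512]
tcp_rot: [[0.941, 0.339, 0.001], [0.339, -0.941, 0.0], [0.001, 0.0, -1.0]]
contact_force: [-0.5, -0.4, 3.8]
opening: 0.0241
```

```bash
python3 -m jog '[[0,0,0,0],[0,0,0,0],[0,0,0,-0.143],[0,0,0,-0.143],[0,0,0,-0.143],[0,0,0,-0.143],[0,0,0,-0.143],[0,0,0,-0.143],[0,0,0,-0.143],[0,0,0,-0.143],[0,0,0,-0.143],[0,0,0,-0.143]]' 1
python3 -m jog '[[0,0,0,-0.143],[0,0,0,0],[0,0,0,0],[0,0,0,0],[0,0,0,0],[0,0,0,0],[0,0,0,0]]' 0 60
```

```text
t: 15.75
position: [0.5424, 0.1712, 0.0503]
tcp_rot: [[-0.21, 0.978, -0.001], [0.978, 0.21, -0.0], [0.0, -0.001, -1.0]]
contact_force: [0.4, -0.1, 1.0]
opening: 0.0858
t: 16.45
position: [0.5427, 0.1713, 0.0507]
tcp_rot: [[-0.341, 0.94, 0.0], [0.94, 0.341, 0.0], [0.0, 0.0, -1.0]]
contact_force: [-0.5, -0.7, -0.5]
opening: 0.023
```

```bash
python3 -m jog '[[0,0,-0.005,0],[0,0,-0.005,0],[0,0,-0.005,0],[0,-0.004,0,0],[0,-0.004,0,0],[0,-0.004,0,0],[0,-0.004,0,0],[0,-0.003,0,0],[0,-0.003,0,0],[0,-0.003,0,0],[0,0,0,0]]'
```

```text
t: 17.55
position: [0.5228, 0.1639, 0.0669]
tcp_rot: [[-0.341, 0.94, 0.008], [0.94, 0.341, 0.003], [0.0, 0.008, -1.0]]
contact_force: [6.6, 2.0, -2.9]
opening: 0.0232
```

```bash
python3 -m jog '[[0,-0.003,0,0],[0,-0.003,0,0],[0,-0.003,0,0],[0,-0.003,0,0],[0,-0.003,0,0],[0,-0.002,0,0],[0,-0.002,0,0],[0,0,0,0]]'; python3 look.py pics/e1 270 100 130
```

```text
t: 18.35
position: [0.5057, 0.1576, 0.0672]
tcp_rot: [[-0.341, 0.94, 0.009], [0.94, 0.341, 0.003], [-0.0, 0.009, -1.0]]
contact_force: [6.4, 3.6, -3.0]
opening: 0.0235
18.35 [0.5057 0.1576 0.0672] [ 6.3793  3.5708 -2.984 ] [ 0.75   -1.7027 -0.026 ]
```

View pics/e1.png

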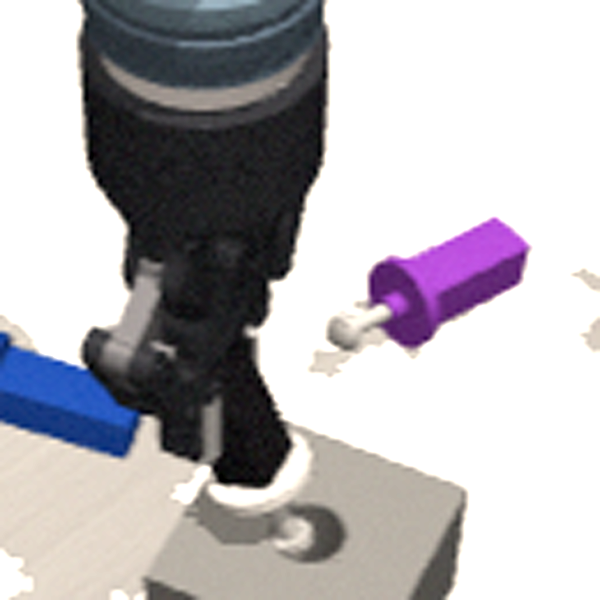

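```bash
python3 -m jog '[[0,-0.003,0,0],[0,-0.003,0,0],[0,0,0,0],[0,0.004,0,0],[0,0.004,0,0],[0,0,-0.01,0],[0,0,-0.02,0],[0,0,-0.03,0],[0,0,-0.03,0],[0,0,-0.03,0],[0,0,-0.02,0],[0,0,0,0]]'; python3 look.py pics/e2 250 70 130
```

```text
t: 19.6
position: [0.5046, 0.1572, 0.2089]
tcp_rot: [[-0.341, 0.94, 0.005], [0.94, 0.341, 0.001], [-0.001, 0.005, -1.0]]
contact_force: [0.9, 0.0, -2.3]
opening: 0.0234
19.6 [0.5046 0.1572 0.2089] [ 0.8549  0.0268 -2.2706] [ 0.0139  0.0239 -0.0563]
```

View pics/e2.png

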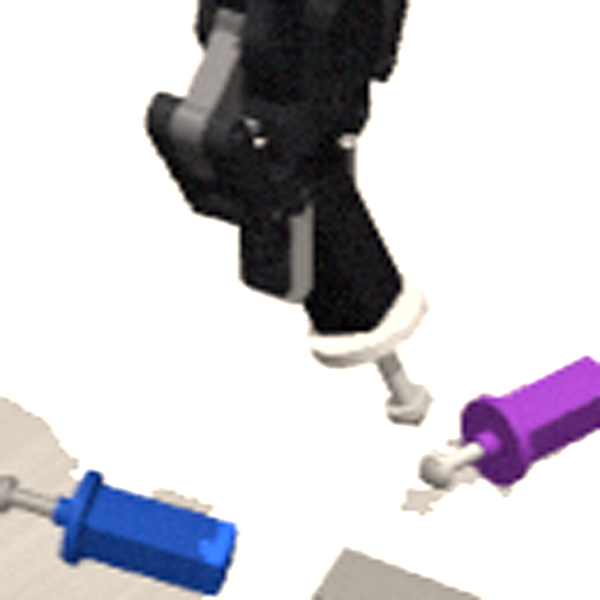

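```bash
cat >> h.py <<'E'
def tool(T,yw,th,L=.0827,off=.0516):
    Y=np.array([np.cos(np.radians(yw)),np.sin(np.radians(yw)),0]);a=np.radians(th);d=np.sin(a)*Y-np.array([0,0,np.cos(a)])
    G=np.array(T)+[0,0,off]; return G+L*d, G+(L-.043)*d
E
python3 - <<'E'
from h import *
for th in(20,23,26,29,32):
    n,c=tool([.5046,.1572,.2089],19.9,th); f=lambda P:((proj('s',P)-[250,70])/130*600).round(1)
    print(th,f(n),f(c))
E
python3 - <<'E'
import cv2
f=cv2.imread("pics/e2_raw.png"); cv2.imwrite("pics/e2z.png",cv2.convertScaleAbs(cv2.resize(f[125:170,310:355],None,fx=13.333,fy=13.333,interpolation=cv2.INTER_CUBIC),alpha=1.2))
E
```

```text
20 [372.1 419.9] [332.9 313.9]
23 [383.5 420.5] [338.6 314. ]
26 [394.7 420.6] [344.1 313.9]
29 [405.8 420.1] [349.5 313.5]
32 [416.6 419.1] [354.7 312.8]
```

View pics/e2z.png

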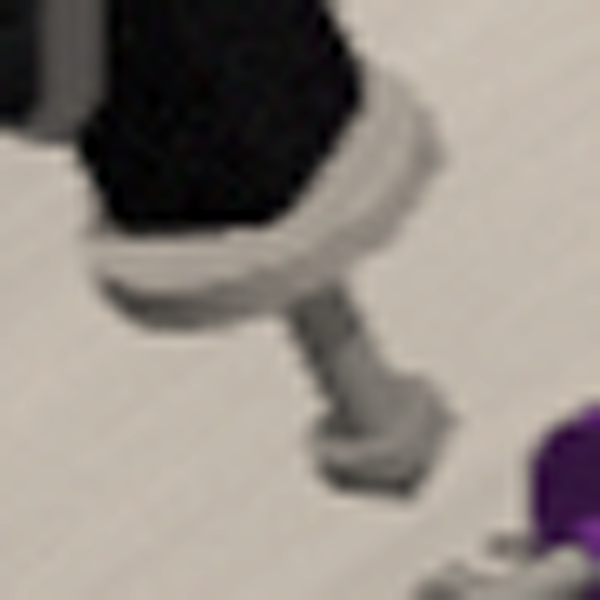

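```bash
python3 - <<'E'
from h import *
np.set_printoptions(precision=4,suppress=True)
T=np.array([.5046,.1572,.2089]);Y=np.array([.94,.341,0]);X=np.array([-.341,.94,0])
for p in((340.6,161.75),(329.9,139.9)):
    o,d=ray('s',p);P=o+d*((T-o)@X)/(d@X);print(P,"rel Y,z",(P-T)@Y,P[2]-T[2])
E
```

```text
[0.5464 0.1724 0.1886] rel Y,z 0.04444109184649441 -0.02027139347210341
[0.5289 0.166  0.2247] rel Y,z 0.025901104575002554 0.015842925412671377
```

```bash
python3 -m jog '[[0,0,0,0.044],[-0.0445,-0.0159,0,0],[-0.0445,-0.0159,0,0],[-0.0445,-0.0159,0,0],[-0.0445,-0.0159,0,0],[-0.0445,-0.0159,0,0],[-0.0445,-0.0159,0,0],[0,0,0.02,0],[0,0,0.02,0],[0,0,0.01,0],[0,0,0,0]]'; python3 look.py pics/f1 130 220 120
```

```text
t: 20.75
position: [0.4895, -0.1253, 0.1528]
tcp_rot: [[-0.3, 0.954, -0.006], [0.954, 0.3, 0.002], [0.004, -0.005, -1.0]]
contact_force: [-0.1, -0.3, -0.9]
opening: 0.0232
20.75 [ 0.4895 -0.1253  0.1528] [-0.0569 -0.3345 -0.873 ] [-0.008   0.0243  0.0171]
```

View pics/f1.png

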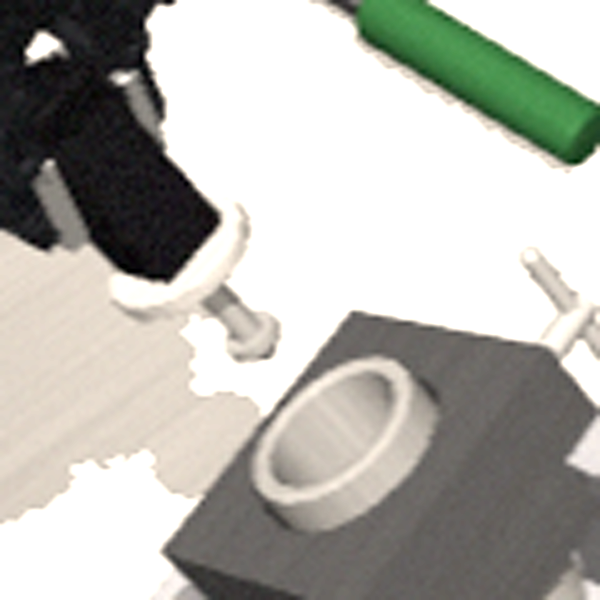

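```bash
python3 - <<'E'
from h import *
import cv2
np.set_printoptions(precision=4,suppress=True)
T=np.array([.4895,-.1253,.1528]);Y=np.array([.954,.3,0]);X=np.array([-.3,.954,0])
o,d=ray('s',(183.2,290.2));P=o+d*((T-o)@X)/(d@X);print(P,"rel Y,z",(P-T)@Y,P[2]-T[2])
for L in(.008,.0105,.013):
    M=plane('s',(196.0,305.5),.1+.866*L); v=M-P; ty,tx,tz=v@Y,v@X,-v[2]
    # clamp-frame components
    print(L,M,"tool xyz",np.array([tx,ty,tz]),"clamp x,y,z of nose",np.array([-(ty*.866-tz*.5),-tx,(ty*.5+tz*.866)]))
f=cv2.imread("pics/f1_raw.png"); cv2.imwrite("pics/f1z.png",cv2.convertScaleAbs(cv2.resize(f[260:310,150:200],None,fx=12,fy=12,interpolation=cv2.INTER_CUBIC),alpha=1.2))
E
```

```text
[ 0.5309 -0.1123  0.1331] rel Y,z 0.04337832348745833 -0.019675011138521048
0.008 [ 0.5471 -0.1091  0.1069] tool xyz [-0.0018  0.0165  0.0262] clamp x,y,z of nose [-0.0012  0.0018  0.0309]
0.0105 [ 0.5484 -0.1095  0.1091] tool xyz [-0.0026  0.0175  0.024 ] clamp x,y,z of nose [-0.0032  0.0026  0.0296]
0.013 [ 0.5496 -0.1098  0.1113] tool xyz [-0.0033  0.0186  0.0219] clamp x,y,z of nose [-0.0051  0.0033  0.0282]
```

View pics/f1z.png

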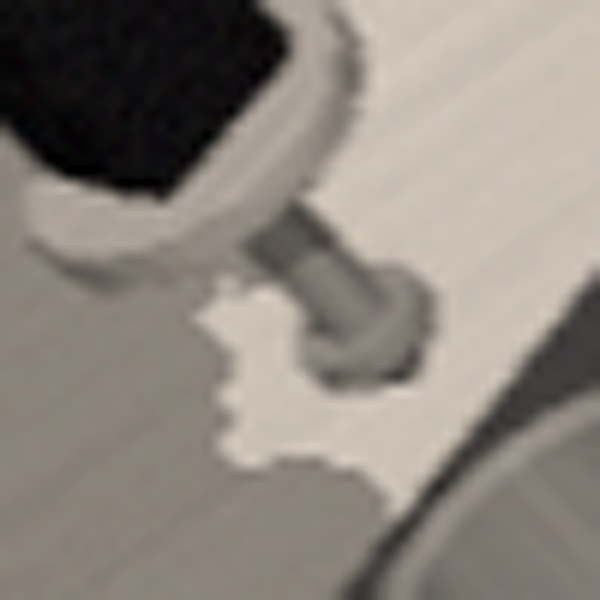

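```bash
python3 -m jog '[[-0.001,0.013,0.005,0],[-0.001,0.013,0.005,0],[0,0,0,0],[0,0,0,0],[0,0,0,0]]'; cat > f.py <<'E'
import sys,numpy as np
from bench import bot
np.set_printoptions(precision=4,suppress=True)
F=[];P=[];M=[]
for i in range(int(sys.argv[1])):
    c=bot.camera("scene"); o=bot.get_obs(); F.append(o['contact_force']);P.append(o['position']);M.append(o['ft_torque'])
F=np.mean(F,0);P=np.mean(P,0)
X=np.array([-.3,.954,0]);Y=np.array([.954,.3,0]);Z=np.array([0,0,1.])
cx=.866*Y+.5*Z;cz=-.5*Y+.866*Z
F0=np.array([0,0,-1.7])
D=F-F0
print("t",o['t'],"P",P,"F",F,"clamp F x,y,z",np.array([D@cx,D@X,D@cz]),"M",np.mean(M,0))
R=np.array([.4895,-.1253,.1528]) # reference hover
v=P-R; print("TCP in clamp axes rel hover (mm)",np.array([v@cx,v@X,v@cz])*1e3)
import cv2; cv2.imwrite("pics/last.png",c["frame"][:,:,::-1])
E
python3 f.py 3
```

```text
t: 21.3
position: [0.5176, -0.1204, 0.1458]
tcp_rot: [[-0.3, 0.954, -0.0], [0.954, 0.3, -0.0], [-0.0, -0.0, -1.0]]
contact_force: [-0.9, 0.2, -1.8]
opening: 0.0235
t 21.45 P [ 0.5174 -0.1205  0.1458] F [ 0.3555 -0.0424 -1.7006] clamp F x,y,z [ 0.2824 -0.1471 -0.1637] M [0.0027 0.031  0.0421]
TCP in clamp axes rel hover (mm) [ 20.825  -3.786 -20.109]
```

```bash
python3 - <<'E'
import cv2
f=cv2.imread("pics/last.png"); cv2.imwrite("pics/g1.png",cv2.convertScaleAbs(cv2.resize(f[255:335,150:230],None,fx=7.5,fy=7.5,interpolation=cv2.INTER_CUBIC),alpha=1.3))
E
```

```text
(no output)
```

View pics/g1.png

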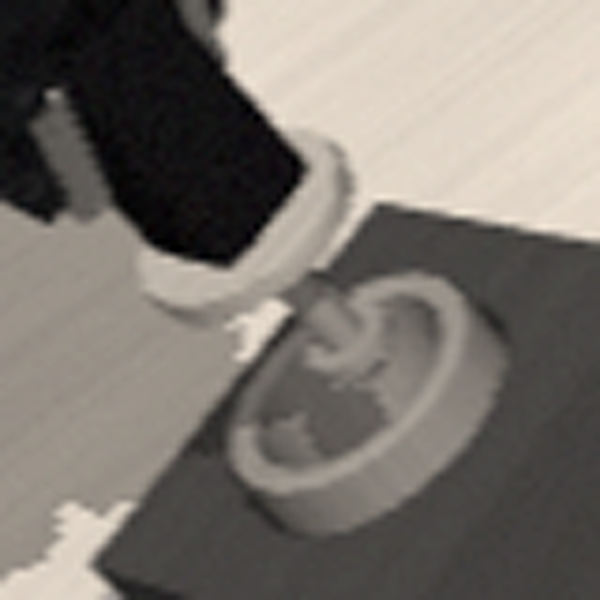

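```bash
python3 - <<'E'
from h import *
np.set_printoptions(precision=4,suppress=True)
T=np.array([.5174,-.1205,.1458]);Y=np.array([.954,.3,0]);X=np.array([-.3,.954,0])
o,d=ray('s',(150+352/7.5-.4,255+370/7.5-.4));P=o+d*((T-o)@X)/(d@X);print(P,"rel Y,z",(P-T)@Y,P[2]-T[2])
for L in(.008,.0105,.013):
    M=plane('s',(196.0,305.5),.1+.866*L); v=P-M
    print(L,"nose in mouth frame",v@(.866*Y)+.5*v[2], v@X, v@(-.5*Y)+.866*v[2])
E
```

```text
[ 0.5529 -0.1093  0.1198] rel Y,z 0.03722057660105607 -0.025957927837755718
0.008 nose in mouth frame 0.011152676423582692 -0.001946107200617646 0.008472477749743405
0.0105 nose in mouth frame 0.009167234311387641 -0.0012384069068979604 0.007118916913828339
0.013 nose in mouth frame 0.007181792199192591 -0.0005307066131782747 0.0057653560779132714
```

```bash
python3 -m jog '[[0,0.001,0.0017,0],[0,0.001,0.0017,0],[0,0.001,0.0017,0],[0,0.001,0.0017,0],[0,0,0,0]]'; python3 f.py 2;  python3 -m jog '[[0,0.001,0.0017,0],[0,0,0,0]]';python3 f.py 2
```

```text
t: 21.95
position: [0.5211, -0.1192, 0.1384]
tcp_rot: [[-0.3, 0.954, -0.001], [0.954, 0.3, 0.0], [0.0, -0.001, -1.0]]
contact_force: [0.2, -0.3, -1.2]
opening: 0.0233
t 22.05 P [ 0.5211 -0.1192  0.1386] F [-0.9253 -0.0715 -1.9062] clamp F x,y,z [-0.8862  0.2094  0.2736] M [-0.0412  0.1135 -0.0022]
TCP in clamp axes rel hover (mm) [ 20.5775  -3.7093 -28.2989]
t: 22.25
position: [0.5218, -0.1191, 0.1369]
tcp_rot: [[-0.299, 0.954, -0.001], [0.954, 0.299, -0.0], [0.0, -0.001, -1.0]]
contact_force: [-2.0, -1.1, -1.0]
opening: 0.0234
t 22.35 P [ 0.5219 -0.1191  0.137 ] F [-1.8608 -1.1451 -0.7351] clamp F x,y,z [-1.3524 -0.5342  1.895 ] M [-0.1173  0.4871  0.0126]
TCP in clamp axes rel hover (mm) [ 20.4978  -3.7662 -30.0388]
```

```bash
python3 -m jog '[[0,-0.004,-0.0069,0],[0,-0.0134,0.00775,0],[0,-0.0134,0.00775,0],[0,0.0015,0.0026,0],[0,0.001,0.0017,0],[0,0,0,0]]'; python3 f.py 2;  python3 -m jog '[[0,0.001,0.0017,0],[0,0,0,0]]';python3 f.py 2
```

```text
t: 22.95
position: [0.4963, -0.1275, 0.1245]
tcp_rot: [[-0.3, 0.954, 0.001], [0.954, 0.3, 0.0], [-0.0, 0.001, -1.0]]
contact_force: [0.7, 0.5, -1.0]
opening: 0.0232
t 23.05 P [ 0.4963 -0.1275  0.1246] F [ 0.4804  0.6669 -2.092 ] clamp F x,y,z [ 0.3741  0.4921 -0.6687] M [0.0039 0.0324 0.0055]
TCP in clamp axes rel hover (mm) [ -9.0768  -4.1026 -27.3069]
t: 23.25
position: [0.4966, -0.1271, 0.1224]
tcp_rot: [[-0.3, 0.954, 0.0], [0.954, 0.3, 0.0], [0.0, 0.0, -1.0]]
contact_force: [0.4, 0.4, -2.5]
opening: 0.0232
t 23.35 P [ 0.4964 -0.1271  0.1224] F [-0.1552  0.3035 -1.8867] clamp F x,y,z [-0.1427  0.3361 -0.1332] M [-0.0117  0.0318 -0.0081]
TCP in clamp axes rel hover (mm) [ -9.9576  -3.7449 -29.3118]
```

```bash
python3 -m jog '[[0,0.001,0.0017,0],[0,0,0,0]]';python3 f.py 2; python3 -m jog '[[0,0.001,0.0017,0],[0,0,0,0]]';python3 f.py 2
```

```text
t: 23.55
position: [0.4971, -0.1268, 0.1205]
tcp_rot: [[-0.3, 0.954, -0.0], [0.954, 0.3, 0.0], [0.0, -0.0, -1.0]]
contact_force: [1.0, 0.5, -1.6]
opening: 0.0233
t 23.65 P [ 0.4971 -0.1268  0.1207] F [-0.4524  0.3519 -1.8466] clamp F x,y,z [-0.3557  0.4714  0.0361] M [-0.03    0.0082 -0.0083]
TCP in clamp axes rel hover (mm) [-10.1879  -3.7323 -31.2219]
t: 23.85
position: [0.4981, -0.1265, 0.1189]
tcp_rot: [[-0.3, 0.954, -0.0], [0.954, 0.3, 0.0], [0.0, -0.0, -1.0]]
contact_force: [-1.4, 0.4, -1.9]
opening: 0.0234
t 23.95 P [ 0.4981 -0.1265  0.119 ] F [-0.2149  0.0902 -1.9475] clamp F x,y,z [-0.2778  0.1505 -0.1253] M [ 0.0216  0.0386 -0.0121]
TCP in clamp axes rel hover (mm) [-10.1562  -3.7596 -33.1916]
```

```bash
python3 -m jog '[[0,-0.00173,0.001,0],[0,0,0,0]]';python3 f.py 2; python3 -m jog '[[0,-0.00173,0.001,0],[0,0,0,0]]';python3 f.py 2
```

```text
t: 24.15
position: [0.4961, -0.1271, 0.1179]
tcp_rot: [[-0.299, 0.954, -0.0], [0.954, 0.299, 0.0], [0.0, -0.0, -1.0]]
contact_force: [0.6, 0.9, -2.0]
opening: 0.0234
t 24.25 P [ 0.4963 -0.1271  0.118 ] F [-0.3668  0.4155 -1.987 ] clamp F x,y,z [-0.3386  0.5064 -0.1358] M [-0.0206  0.0096  0.0098]
TCP in clamp axes rel hover (mm) [-12.2431  -3.7407 -33.0847]
t: 24.45
position: [0.495, -0.1277, 0.1172]
tcp_rot: [[-0.299, 0.954, 0.001], [0.954, 0.299, 0.0], [-0.0, 0.001, -1.0]]
contact_force: [0.3, 0.8, -0.5]
opening: 0.0233
t 24.55 P [ 0.495  -0.1277  0.1172] F [ 0.6515 -0.3044 -0.79  ] clamp F x,y,z [ 0.9142 -0.4859  0.5229] M [-0.0091 -0.0563  0.014 ]
TCP in clamp axes rel hover (mm) [-13.8552  -3.9159 -33.0691]
```

```bash
python3 -m jog '[[0,0.001,-0.0005,0],[0,-0.004,-0.0069,0],[0.0018,0.0128,-0.0074,0],[0,0.0128,-0.0074,0],[0,0,0,0],[0,0.0015,0.0026,0],[0,0.0015,0.0026,0],[0,0,0,0]]' 0 110; python3 f.py 2; python3 -m jog '[[0,0.001,0.0017,0],[0,0,0,0]]';python3 f.py 2
```

```text
t: 25.35
position: [0.5175, -0.118, 0.133]
tcp_rot: [[-0.299, 0.954, -0.002], [0.954, 0.299, 0.001], [0.001, -0.002, -1.0]]
contact_force: [-0.1, -0.1, -1.2]
opening: 0.023
t 25.45 P [ 0.5178 -0.1181  0.1334] F [-0.5434 -0.2075 -1.8344] clamp F x,y,z [-0.5701 -0.035   0.1739] M [-0.0454  0.0144 -0.0159]
TCP in clamp axes rel hover (mm) [ 15.5504  -1.6387 -31.3567]
t: 25.65
position: [0.5191, -0.118, 0.1321]
tcp_rot: [[-0.299, 0.954, -0.001], [0.954, 0.299, -0.0], [0.0, -0.001, -1.0]]
contact_force: [-1.6, -1.1, -0.5]
opening: 0.0231
t 25.75 P [ 0.5192 -0.118   0.1323] F [-2.144  -1.1368 -0.5492] clamp F x,y,z [-1.4913 -0.4413  2.1899] M [-0.1418  0.4006  0.0096]
TCP in clamp axes rel hover (mm) [ 16.1304  -1.9587 -33.0151]
```

```bash
python3 -m jog '[[0,0.0005,0.001,0],[0,0.0003,0.0005,0],[0,0,0,0]]';python3 f.py 2; python3 - <<'E'
import numpy as np
r=15
for k in range(8):
    out=[]
    for j in range(0,9):
        a=np.radians(45*k+5*j);b=np.radians(45*k+5*(j+1))
        dx=r*(np.cos(b)-np.cos(a));dy=-r*(np.sin(b)-np.sin(a))
        out.append("[%.1f,%.1f,%.1f]"%(dy,.866*dx,-.5*dx))
    print(k,' '.join(out))
E
```

```text
t: 26.05
position: [0.5201, -0.1177, 0.1308]
tcp_rot: [[-0.299, 0.954, -0.001], [0.954, 0.299, -0.0], [0.0, -0.001, -1.0]]
contact_force: [-3.4, -2.1, 0.2]
opening: 0.0229
t 26.15 P [ 0.5201 -0.1177  0.1308] F [-2.7645 -0.777  -0.4407] clamp F x,y,z [-1.8561  0.0881  2.5257] M [-0.2011  0.629  -0.0292]
TCP in clamp axes rel hover (mm) [ 16.2245  -1.9625 -34.7817]
0 [-1.3,-0.0,0.0] [-1.3,-0.1,0.1] [-1.3,-0.2,0.1] [-1.2,-0.3,0.2] [-1.2,-0.4,0.3] [-1.2,-0.5,0.3] [-1.1,-0.6,0.4] [-1.0,-0.7,0.4] [-1.0,-0.8,0.4]
1 [-0.9,-0.8,0.5] [-0.8,-0.9,0.5] [-0.7,-1.0,0.6] [-0.6,-1.0,0.6] [-0.5,-1.0,0.6] [-0.4,-1.1,0.6] [-0.3,-1.1,0.6] [-0.2,-1.1,0.6] [-0.1,-1.1,0.7]
2 [0.1,-1.1,0.7] [0.2,-1.1,0.6] [0.3,-1.1,0.6] [0.4,-1.1,0.6] [0.5,-1.0,0.6] [0.6,-1.0,0.6] [0.7,-1.0,0.6] [0.8,-0.9,0.5] [0.9,-0.8,0.5]
3 [1.0,-0.8,0.4] [1.0,-0.7,0.4] [1.1,-0.6,0.4] [1.2,-0.5,0.3] [1.2,-0.4,0.3] [1.2,-0.3,0.2] [1.3,-0.2,0.1] [1.3,-0.1,0.1] [1.3,-0.0,0.0]
4 [1.3,0.0,-0.0] [1.3,0.1,-0.1] [1.3,0.2,-0.1] [1.2,0.3,-0.2] [1.2,0.4,-0.3] [1.2,0.5,-0.3] [1.1,0.6,-0.4] [1.0,0.7,-0.4] [1.0,0.8,-0.4]
5 [0.9,0.8,-0.5] [0.8,0.9,-0.5] [0.7,1.0,-0.6] [0.6,1.0,-0.6] [0.5,1.0,-0.6] [0.4,1.1,-0.6] [0.3,1.1,-0.6] [0.2,1.1,-0.6] [0.1,1.1,-0.7]
6 [-0.1,1.1,-0.7] [-0.2,1.1,-0.6] [-0.3,1.1,-0.6] [-0.4,1.1,-0.6] [-0.5,1.0,-0.6] [-0.6,1.0,-0.6] [-0.7,1.0,-0.6] [-0.8,0.9,-0.5] [-0.9,0.8,-0.5]
7 [-1.0,0.8,-0.4] [-1.0,0.7,-0.4] [-1.1,0.6,-0.4] [-1.2,0.5,-0.3] [-1.2,0.4,-0.3] [-1.2,0.3,-0.2] [-1.3,0.2,-0.1] [-1.3,0.1,-0.1] [-1.3,0.0,-0.0]
```

```bash
python3 -m jog '[[-0.0013,0,0,0],[-0.0013,-0.0001,0.0001,0],[-0.0013,-0.0002,0.0001,0],[-0.0012,-0.0003,0.0002,0],[-0.0012,-0.0004,0.0003,0],[-0.0012,-0.0005,0.0003,0],[-0.0011,-0.0006,0.0004,0],[-0.001,-0.0007,0.0004,0],[-0.001,-0.0008,0.0004,0],[0,0,0,0]]';python3 f.py 2
```

```text
t: 27.15
position: [0.5201, -0.1293, 0.1287]
tcp_rot: [[-0.299, 0.954, -0.0], [0.954, 0.299, -0.001], [-0.001, -0.0, -1.0]]
contact_force: [-4.0, 2.3, -0.4]
opening: 0.0232
t 27.25 P [ 0.5201 -0.1293  0.1287] F [-3.7134  1.4532 -0.5573] clamp F x,y,z [-2.119   2.5004  2.5429] M [0.3222 0.8738 0.113 ]
TCP in clamp axes rel hover (mm) [ 12.2342 -12.9965 -34.875 ]
```

```bash
python3 -m jog '[[-0.0009,-0.0008,0.0005,0],[-0.0008,-0.0009,0.0005,0],[-0.0007,-0.001,0.0006,0],[-0.0006,-0.001,0.0006,0],[-0.0005,-0.001,0.0006,0],[-0.0004,-0.0011,0.0006,0],[-0.0003,-0.0011,0.0006,0],[-0.0002,-0.0011,0.0006,0],[-0.0001,-0.0011,0.0007,0],[0,0,0,0]]';python3 f.py 2
```

```text
t: 28.25
position: [0.5126, -0.1364, 0.1233]
tcp_rot: [[-0.299, 0.954, -0.0], [0.954, 0.299, -0.001], [-0.001, -0.001, -1.0]]
contact_force: [-1.8, 0.8, -0.2]
opening: 0.0229
t 28.35 P [ 0.5126 -0.1363  0.1233] F [-2.0539  1.2471  0.5152] clamp F x,y,z [-0.2653  1.8059  2.711 ] M [0.2723 0.3489 0.0432]
TCP in clamp axes rel hover (mm) [  1.4808 -17.4579 -34.9219]
```

```bash
python3 -m jog '[[0.0001,-0.0011,0.0007,0],[0.0002,-0.0011,0.0006,0],[0.0003,-0.0011,0.0006,0],[0.0004,-0.0011,0.0006,0],[0.0005,-0.001,0.0006,0],[0.0006,-0.001,0.0006,0],[0.0007,-0.001,0.0006,0],[0.0008,-0.0009,0.0005,0],[0.0009,-0.0008,0.0005,0],[0,0,0,0]]';python3 f.py 2
```

```text
t: 29.35
position: [0.5028, -0.1345, 0.1181]
tcp_rot: [[-0.299, 0.954, 0.0], [0.954, 0.299, -0.0], [-0.0, 0.0, -1.0]]
contact_force: [0.1, 0.4, 1.1]
opening: 0.0228
t 29.45 P [ 0.5028 -0.1344  0.1181] F [-0.1229  0.6894  1.0731] clamp F x,y,z [1.4642 0.6946 2.3567] M [ 0.1946 -0.2167  0.0318]
TCP in clamp axes rel hover (mm) [ -8.7281 -12.7085 -35.0277]
```

```bash
python3 -m jog '[[0.001,-0.0008,0.0004,0],[0.001,-0.0007,0.0004,0],[0.0011,-0.0006,0.0004,0],[0.0012,-0.0006,0.0003,0],[0.0012,-0.0005,0.0003,0],[0.0012,-0.0004,0.0002,0],[0.0013,-0.0003,0.0001,0],[0.0013,-0.0002,0.0001,0],[0.0013,0,0,0],[0,0,0,0]]';python3 f.py 2
```

```text
t: 30.45
position: [0.4957, -0.1252, 0.1159]
tcp_rot: [[-0.3, 0.954, 0.0], [0.954, 0.3, 0.0], [0.0, 0.0, -1.0]]
contact_force: [0.4, -0.2, 1.2]
opening: 0.0231
t 30.55 P [ 0.4957 -0.1252  0.1159] F [1.2865 0.1407 0.5888] clamp F x,y,z [ 2.2439 -0.2517  1.3474] M [-0.0531 -0.3719  0.0123]
TCP in clamp axes rel hover (mm) [-13.3229  -1.7968 -34.9392]
```

```bash
python3 -m jog '[[0.0013,0.0002,0.0003,0],[0.0013,0.0003,0.0001,0],[0.0013,0.0003,0.0001,0],[0.0012,0.0004,0,0],[0.0012,0.0004,-0.0003,0],[0.0012,0.0005,-0.0003,0],[0.0011,0.0006,-0.0004,0],[0.001,0.0007,-0.0004,0],[0.001,0.0008,-0.0004,0],[0,0,0,0]]';python3 f.py 2
```

```text
t: 31.55
position: [0.4966, -0.1137, 0.1172]
tcp_rot: [[-0.3, 0.954, 0.0], [0.954, 0.3, 0.001], [0.001, 0.0, -1.0]]
contact_force: [0.4, -1.5, 0.5]
opening: 0.0232
t 31.65 P [ 0.4966 -0.1137  0.1172] F [ 0.7189 -1.7241  0.8092] clamp F x,y,z [ 1.4006 -1.8605  2.0887] M [-0.3645 -0.2895 -0.0609]
TCP in clamp axes rel hover (mm) [ -8.9116   8.9531 -35.9605]
```

```bash
python3 -m jog '[[0.0009,0.0008,-0.0005,0],[0.0008,0.0009,-0.0005,0],[0.0007,0.001,-0.0006,0],[0.0006,0.001,-0.0006,0],[0.0005,0.001,-0.0006,0],[0.0004,0.0011,-0.0006,0],[0.0003,0.0011,-0.0006,0],[0.0002,0.0011,-0.0006,0],[0.0001,0.0011,-0.0007,0],[0,0,0,0]]';python3 f.py 2
```

```text
t: 32.65
position: [0.5036, -0.1068, 0.1223]
tcp_rot: [[-0.3, 0.954, -0.001], [0.954, 0.3, 0.0], [0.001, -0.0, -1.0]]
contact_force: [-1.1, -3.0, -0.5]
opening: 0.0229
t 32.75 P [ 0.5036 -0.1068  0.1223] F [-1.9092 -3.2858  0.3358] clamp F x,y,z [-1.413  -2.5619  3.1665] M [-0.8026  0.448  -0.1049]
TCP in clamp axes rel hover (mm) [  1.2606  13.4026 -35.892 ]
```

```bash
python3 -m jog '[[-0.0001,0.0009,-0.0009,0],[-0.0002,0.0009,-0.0008,0],[-0.0003,0.0011,-0.0007,0],[-0.0004,0.0011,-0.0007,0],[-0.0005,0.001,-0.0006,0],[-0.0006,0.001,-0.0006,0],[-0.0007,0.001,-0.0006,0],[-0.0008,0.0009,-0.0005,0],[-0.0009,0.0008,-0.0005,0],[0,0,0,0]]';python3 f.py 2
```

```text
t: 33.75
position: [0.5134, -0.1086, 0.1282]
tcp_rot: [[-0.3, 0.954, -0.0], [0.954, 0.3, 0.0], [0.001, -0.0, -1.0]]
contact_force: [-3.6, -1.0, -1.3]
opening: 0.0225
t 33.85 P [ 0.5134 -0.1086  0.1283] F [-3.5185 -1.8842 -1.5753] clamp F x,y,z [-3.334  -0.7419  2.0689] M [-0.3932  0.9056 -0.0273]
TCP in clamp axes rel hover (mm) [ 11.8265   8.7306 -35.1395]
```

```bash
python3 -m jog '[[-0.001,0.0008,-0.0004,0],[-0.001,0.0007,-0.0004,0],[-0.0011,0.0006,-0.0004,0],[-0.0012,0.0005,-0.0003,0],[-0.0012,0.0004,-0.0003,0],[-0.0012,0.0003,-0.0002,0],[-0.0013,0.0002,-0.0001,0],[-0.0013,0.0001,-0.0001,0],[-0.0013,0,0,0],[0,0,0,0],[0,0,0,0]]';python3 f.py 2
```

```text
t: 34.95
position: [0.5203, -0.1181, 0.1306]
tcp_rot: [[-0.299, 0.954, 0.0], [0.954, 0.299, -0.0], [-0.001, 0.0, -1.0]]
contact_force: [-4.6, -0.1, -0.3]
opening: 0.0228
t 35.05 P [ 0.5203 -0.1181  0.1307] F [-3.4517 -0.4163 -0.7425] clamp F x,y,z [-2.4811  0.6383  2.5381] M [-0.1078  0.9125  0.0247]
TCP in clamp axes rel hover (mm) [ 16.2392  -2.3145 -34.9184]
```

```bash
python3 - <<'E'
import cv2
f=cv2.imread("pics/last.png"); cv2.imwrite("pics/h1.png",cv2.convertScaleAbs(cv2.resize(f[255:335,150:230],None,fx=7.5,fy=7.5,interpolation=cv2.INTER_CUBIC),alpha=1.3))
E
```

```text
(no output)
```

View pics/h1.png

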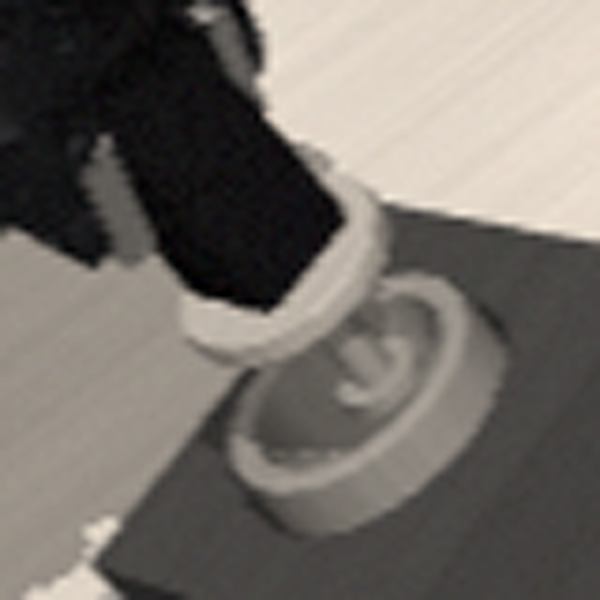

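The circle is closed. The picture shows the cone at (385,380) in the mouth at its high side, and the last force was about 2.5 N along the axis. I retract along the axis and carry the tool back to the holder.

```bash
python3 -m jog '[[0,-0.008,-0.01,0],[0,-0.01,-0.0173,0],[0,-0.01,-0.0173,0],[0,0,-0.03,0],[0,0,0,0],[0,0,0,0]]'; python3 - <<'E'
from bench import bot
import numpy as np
p=bot.get_obs()['position'];d=np.array([.5046,.1572,.2089])-p
print(p,d@[-.3,.954,0],d@[.954,.3,0],-d[2])
E
```

```text
t: 35.65
position: [0.4952, -0.1268, 0.2066]
tcp_rot: [[-0.299, 0.954, 0.005], [0.954, 0.299, -0.001], [-0.003, 0.004, -1.0]]
contact_force: [0.1, -0.4, -3.2]
opening: 0.0234
[ 0.4951667  -0.12675358  0.20660449] 0.26806172873414635 0.09418544196951636 -0.0022955132978048076
```

```bash
python3 -m jog '[[0.0447,0.0157,0,0],[0.0447,0.0157,0,0],[0.0447,0.0157,0,0],[0.0447,0.0157,0,0],[0.0447,0.0157,0,0],[0.0447,0.0157,-0.002,0],[0,0,0,-0.044],[0,0,0.03,0],[0,0,0.02,0],[0,0,0,0],[0,0,0,0]]'; python3 look.py pics/i1 270 100 130
```

```text
t: 36.75
position: [0.5022, 0.1579, 0.1565]
tcp_rot: [[-0.341, 0.94, -0.002], [0.94, 0.341, 0.0], [0.001, -0.002, -1.0]]
contact_force: [0.5, 0.1, -1.9]
opening: 0.0228
36.75 [0.5022 0.1579 0.1565] [ 0.5225  0.0614 -1.8971] [-0.0672  0.0439  0.0005]
```

View pics/i1.png

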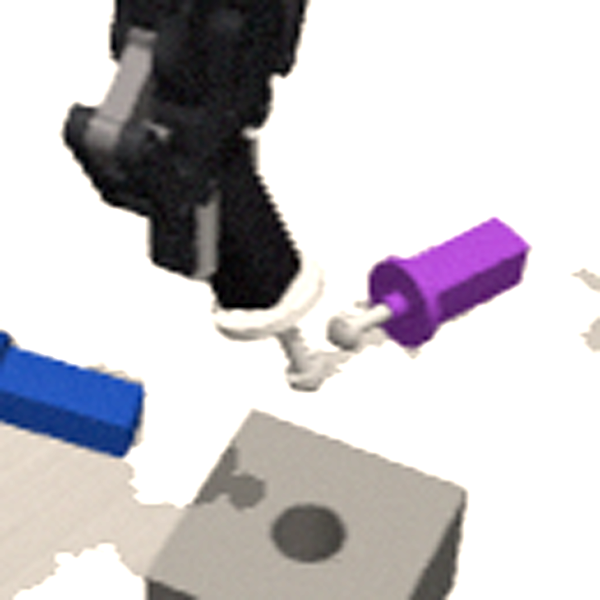

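```bash
python3 - <<'E'
from h import *
H=np.array([.5465,.1706,.06]);T=np.array([.5022,.1579,.1565]);Y=np.array([.94,.341,0]);X=np.array([-.341,.94,0])
o,d=ray('s',(270+313*.21667,100+385*.21667));P=o+d*((T-o)@X)/(d@X);print(P,"need X,Y,down",(H-P)@X,(H-P)@Y,P[2]-.06)
E
```

```text
[0.54298208 0.17269435 0.13720575] need X,Y,down -0.003168300000000048 0.0025926680006066894 0.07720575274718494
```

```bash
python3 -m jog '[[-0.002,0.003,0.02,0],[0,0,0.02,0],[0,0,0.02,0],[0,0,0.015,0],[0,0,0.01,0],[0,0.002,0.005,0],[0,0,0,0]]'; python3 look.py pics/i2 270 100 130
```

```text
t: 37.5
position: [0.509, 0.1579, 0.0675]
tcp_rot: [[-0.341, 0.94, 0.001], [0.94, 0.341, 0.0], [-0.0, 0.001, -1.0]]
contact_force: [0.8, -0.3, -2.3]
opening: 0.0228
37.5 [0.509  0.1579 0.0675] [ 0.8156 -0.2766 -2.2526] [ 0.0174  0.0785 -0.0003]
```

View pics/i2.png

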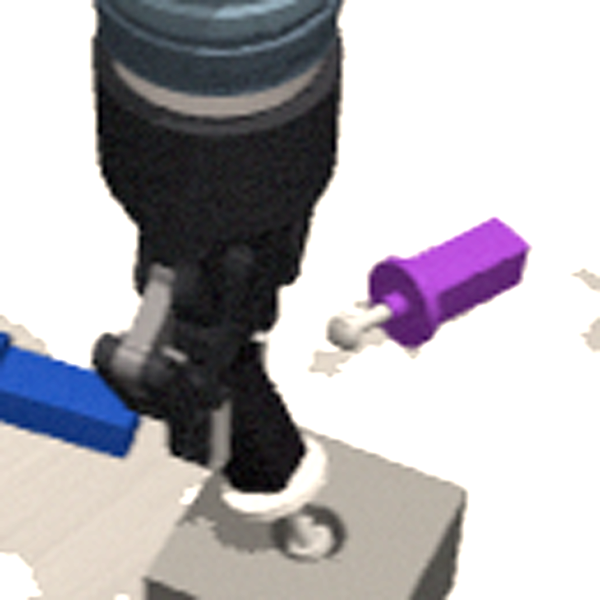

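The blade is in the hole, with the cone at (310,535). I go in a little further, then turn the tool upright against the far rim with a gentler grip.

```bash
python3 -m jog '[[0,0.003,0.005,0],[0,0.004,0,0],[0,0.004,0,0],[0,0.004,0,0],[0,0.004,0,0],[0,0.004,0,0],[0,0.004,0,0],[0,0.004,0,0],[0,0.004,0,0],[0,0.004,0,0],[0,0,0,0]]' 0 40; python3 look.py pics/i3 270 100 130
```

```text
t: 38.65
position: [0.5382, 0.1694, 0.0599]
tcp_rot: [[-0.341, 0.94, -0.013], [0.94, 0.341, -0.004], [0.001, -0.013, -1.0]]
contact_force: [-10.6, -3.2, 1.6]
opening: 0.0229
38.65 [0.5382 0.1694 0.0599] [-10.5632  -3.1759   1.583 ] [-0.8949  2.8606  0.0087]
```

View pics/i3.png

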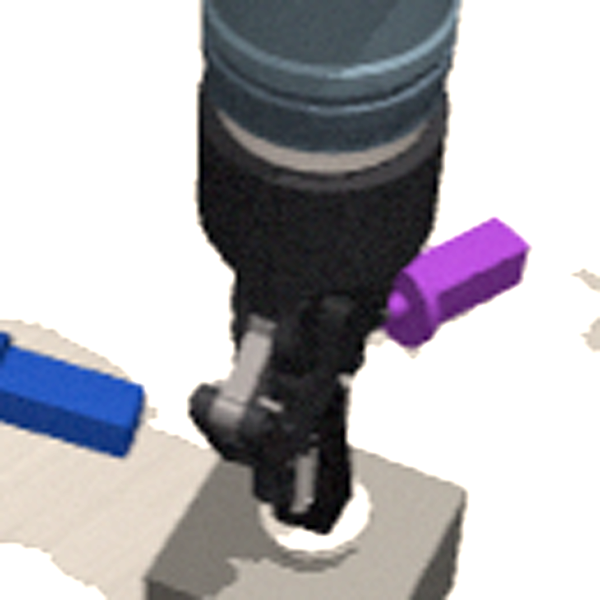

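```bash
python3 -m jog '[[0,-0.004,0,0],[0,-0.003,0.004,0],[0,0,0.004,0],[0,0,0,0]]'; python3 -m jog '[[0,0,0,0],[0,0,0,0],[0,0,0,0],[0,0,0,0],[0,0,0,0],[0,0,0,0]]' 1; python3 look.py pics/i4 270 100 130
```

```text
t: 39.1
position: [0.537, 0.1684, 0.0536]
tcp_rot: [[-0.341, 0.94, -0.003], [0.94, 0.341, -0.001], [0.0, -0.003, -1.0]]
contact_force: [-5.1, -0.8, 0.3]
opening: 0.0229
t: 39.7
position: [0.5387, 0.1688, 0.0543]
tcp_rot: [[-0.341, 0.94, 0.0], [0.94, 0.341, 0.0], [0.0, 0.001, -1.0]]
contact_force: [0.3, -0.2, 0.0]
opening: 0.0854
39.7 [0.5387 0.1688 0.0543] [ 0.2664 -0.2043  0.041 ] [-0.0285  0.0017 -0.0284]
```

View pics/i4.png

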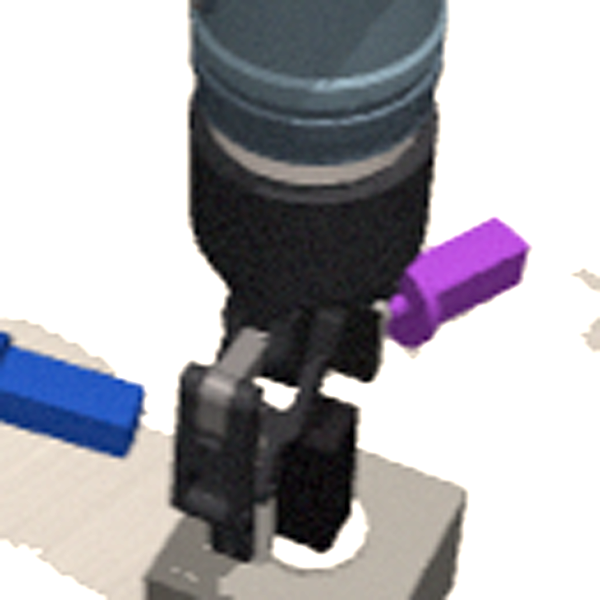

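```bash
python3 -m jog '[[0,0,-0.015,0],[0,0,-0.03,0],[0,0,-0.04,0],[0,0,-0.04,0],[0,-0.02,-0.02,0],[0,-0.03,0,0],[0,-0.03,0,0],[0,0,0,0],[0,0,0,0],[0,0,0,0]]'; python3 look.py pics/i5 280 150 110; python3 - <<'E'
from h import *
E
```

```text
t: 40.75
position: [0.4642, 0.1416, 0.1994]
tcp_rot: [[-0.341, 0.94, 0.001], [0.94, 0.341, 0.0], [-0.0, 0.001, -1.0]]
contact_force: [0.4, 0.1, -0.7]
opening: 0.0854
40.75 [0.4642 0.1416 0.1994] [ 0.4382  0.1266 -0.6604] [ 0.0603  0.0096 -0.0226]
```

View pics/i5.png

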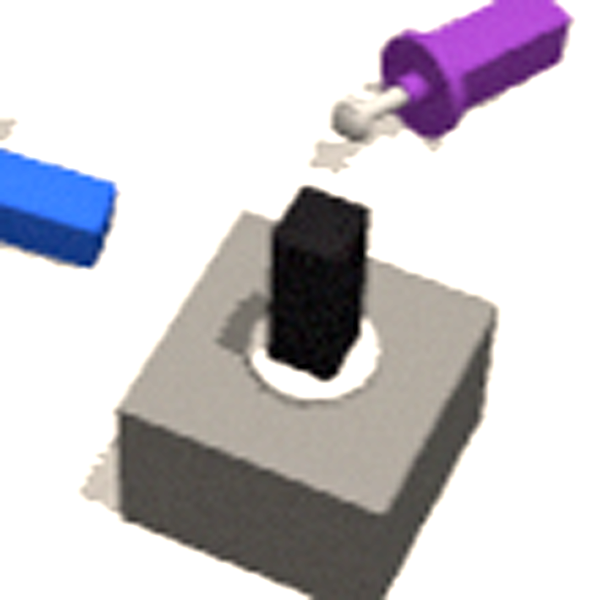

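View pics/i5_raw.png

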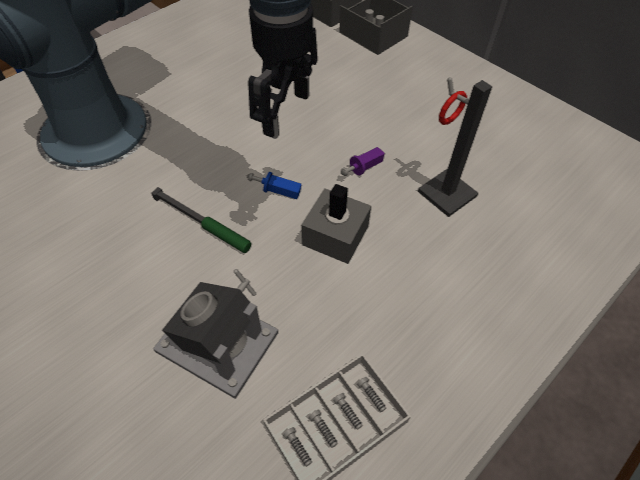

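```bash
python3 - <<'E'
from h import *
print(plane('s',(337.7,213.5),.063)-plane('s',(336.7,215.5),.06))
from bench import bot
print(bot.get_obs()['joint_vel'].round(3)); print(bot.hand_in())
E
```

```text
[-0.0002804   0.00252221  0.003     ]
[ 0.002  0.006  0.005  0.002 -0.    -0.001]
the job is handed in; nothing more can be done
None
```

I took the tool round the full circle of the sleeve's mouth and stood it back in its holder, then handed the job in at about 41 s. The hand-in reports no verdict.

**How it went**
- **Grip:** The true fingertips stand about 33 mm above the reported TCP position; I found this by touching the handle's top. My first grip therefore held only the end of the handle and slipped, so I put the tool back, centred it and gripped again lower down.
- **Tilt:** The moves cannot tilt the gripper, so I leaned the tool in the jaws by pressing its shank against the holder's rim. It leaned about 26° by the pictures, within about 4° of the sleeve's nominal 30°.
- **Circle:** I felt the edge at the high and low points to find the mouth's centre. Then I ran clockwise from the highest point back to it at about 15 mm off the axis.
- **Contact:** At each 45° check the force along the sleeve's axis was 1.3 to 3.2 N. It was lowest at the mouth's lowest point, and no force reading came near 15 N.

**Last checks**
- The tool stands upright and released with its collar down, about 2.5 mm from the hole's centre by the scene camera. The gripper is clear and the arm at rest.
- The tray, file, gauge post and look-alikes show no visible shift in the last picture.

**What disagreed**
- The two cameras differed by about 4 mm in x for the holder.
- The camera estimates of the blade's position over the mouth disagreed by up to 8 mm, so I relied on the felt edge for the circle. Force differences around the circle suggest that centre was under 1 mm off.

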